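Pack the lure cases in a carton and fold its flaps shut

ROBOT

A 7-joint arm with a two-finger parallel gripper is mounted at the origin on the work surface. World frame = base frame: x ahead of the robot, y to its left, z up, the work surface at z = 0. Lengths are in m, angles in rad, forces in N, time in s.
With the tool pointing down it reaches from about 0.4 to 0.875 m from the base axis. Payload 6.5 kg.
Tool frame: the origin (TCP) lies at the very end of the fingers, on their centre line; the grasp point (between the pads) lies 19 mm behind it (r.grip_depth is the z of the grasp point in the tool frame, in m); z points along the fingers, y is the line along which they close (so a half turn about z gives the same grasp; the last joint's range is limited). The gripper opens to 85 mm and grips with 20 to 120 N. Pads are 22 mm wide; open, the fingers measure 114 mm over their backs; the gripper's body (76 mm by 85 mm) begins 54 mm behind the grasp point. The pads swing forward as they close: fully open they stand 13 mm farther back than shut.
Start: joints at [1.257, 0.536, -0.004, 1.538, 0.003, 1.067, -0.071], TCP at [0.159, -0.63, 0.231] pointing down, gripper open.
Joint ranges: [-2.7, 2.7], [-0.37, 2.16], [-1.27, 1.26], [0.24, 2.4], [-1.31, 4.45], [0.19, 1.91], [-2.76, 2.76]. Speed limits (rad/s): [2.39, 2.39, 3.14, 3.14, 3.14, 3.14, 3.14].

INTERFACE

Orientations are given as a unit quaternion [x, y, z, w].
In Python, from rig import observe, eyes, r gives the robot as it stands.
- The arm moves only by the tool servo_tool, never from a script. Its argument "deltas" is a list of rows, each an object with "xyz": the shift along the tool's x, y, z in cm, a list of three; "spin": the turn about the tool's z in degrees. In form: [{"xyz": [x, y, z], "spin": spin}, ...]. A call has 1 to 20 rows; each row shifts and turns the commanded pose from where the row before left it, along the tool's axes as they then stand; what a row does not reach is not made up. A row lasts 1/12 s, in which the tool goes at most 41.7 mm and 7.16 degrees, less where a joint would pass 70% of its speed; a pose out of reach is approached as far as the arm can. A call is refused whole if a number of a shift passes 4.17 or a number of a turn 7.16, either way. A call with a gripper value outside its range is refused whole. "jaw" is the finger opening in cm, from 0 to 8.54, set as the call begins (left out, the last holds). The fingers move at their own pace and stop on an object; "squeeze" is the grip in N (left out, the last holds). Time passes only in rows, so rows that do not move let the fingers close. It gives the time, the measured TCP pose, the force, the opening and the grip force at its end, in the units of the state.
- observe(): the state, without advancing time (a new reading comes with each control period).
- eyes.grab_frame(name): name is "scene" or "top" or "wrist"; returns a dict with "img" (400x640x3 uint8, red, green, blue), "fx", "fy", "cx", "cy" (pixels), "R" (3x3) and "t" (3): a world point X has camera coordinates R X + t; the wrist camera has in their place "T_tool_cam" (4x4, takes a point from camera to tool coordinates, whose origin is the TCP and whose axes are the flange's). Camera axes: x right, y down, z forward; pixel columns grow to the right and rows downward; lengths in m; the calibration is good to about 2 mm. A picture is of the moment at which its call begins: read the wrist's pose just before it. There is no depth.
- r.sign_off(): hands the job in; it is judged then, once.
The state is a dict: "time": time; "joints": joint angles; "qvel": joint speeds; "effort": joint torques, N m; "tool_pos": TCP position; "orientation": TCP orientation; "contact_force": force on the tool from outside, world axes, zero at the start; "wrist_torque": the same for the moment, N m; "gripper_width": finger opening in m; "grasp_force": force on a finger pad.
Only numpy, scipy, OpenCV 4.12 (cv2) and the standard library are available. Lean on these libraries where they do the work, as an engineer would, in place of code of your own. Each camera call takes 0.05 s, during which the arm holds its last target. There are 200 camera calls.

TASK

The green case is already in the carton: take the blue sinker case and then the orange lure case off the sloping tray and set them down on it, without dropping them, as one square pile of three (green at the bottom, blue, orange on top) with the edges flush. Then fold the carton's flaps down flat, first the plain one and after it the one with the yellow tape. Leave the green case where it lies, and do not disturb the spray can, spool, jar and cork float standing around.

Things in the scene. Friction and masses are not known exactly. Their poses are not given: they have to be found in the camera images.
- carton: Brown open carton, fixed. Outside 168 (x) by 158 (y) by 90 mm high, walls and floor 4 mm (inside 160 by 150). Origin: centre of its underside, z up. Two flaps, 160 mm along x and 4 mm thick, are hinged on its y sides (see joints); the end flaps hang down outside, fixed. Yaw within 15 degrees; it stands on the robot's left or right, with the tray on the other side.
- flap_plain (a joint): Plain carton flap, 80 mm from hinge to free edge. Hinge along carton x at carton y = -77, z = 90 mm. 0 = closed: flat over the mouth, pointing to carton +y, underside at 90 mm, top at 94 mm. pi/2 = upright. starts about upright or leaning outwards, at 1.45 to 1.95 rad; stops at 0 and 2.1. Stiff hinge: stays where it is left; about 1 N at the free edge moves it.
- flap_taped (a joint): Flap with a yellow tape strip along its free edge, 90 mm from hinge to free edge. Hinge along carton x at carton y = +77, z = 94.5 mm. 0 = closed: flat, overlapping the plain flap, pointing to carton -y, top at 98.5 mm. pi/2 = upright. starts about upright or leaning outwards, at 1.45 to 1.95 rad; stops at 0 and 2.1. The same stiff hinge.
- base_case: Green flat lure case, 110 (x) by 62 (y) by 20 mm (z), rigid, shut, lying loose on the carton floor, its x axis within 0.12 rad of the carton's, its centre up to 12 mm off the carton's. Origin: centre of its underside, z up. About 0.2 kg.
- sinker_case: Blue flat lure case with grey compartments, 110 (x) by 62 (y) by 20 mm (z), rigid, loose, 0.2 to 0.42 kg. Origin: centre of its underside; z is the normal of its big face, x its long way. It starts on the sloping tray, in either compartment, x up the slope.
- lure_case: Orange flat lure case with red and yellow compartments, the same size and axes as the blue one, about 0.15 kg (varies 0.7 to 1.4 times), in the tray's other compartment.
- tray: Beige tackle tray on a steel stand, fixed. Its floor (130 mm up the slope, 256 mm wide) rises along its x, away from the robot, at 32 degrees. Origin: on the bench under its middle, z up; mid floor 56 mm above. Centre rib and side walls at y = 0, +-126 mm, 4 mm thick, 8 mm high; 11 mm lip at the low end holds the cases, which lie near y = +-62 mm. Highest point 98 mm. Yaw within 15 degrees.
- spray_can: Bystander: red upright spray can, 56 mm across, 190 mm high. Origin: centre of its underside.
- spool: Bystander: green line spool, 64 mm across, 46 mm high. Origin: centre of its underside.
- jar: Bystander: grey jar with white cap, 56 mm across, 80 mm high. Origin: centre of its underside.
- cork: Bystander: upright cork float, 44 mm across, 60 mm high. Origin: centre of its underside.
Not all that is in view belongs to the job. Several things have the shape of the sinker_case; the one meant has the colours described above. Several things have the shape of the lure_case; the one meant has the colours described above.

How it is judged:
By the outcome, as a careful person would: the job done as asked, in the order asked, and still so for the second after the job is handed in, with the robot touching nothing.
It also fails if it takes over 72 s, if anything falls off the work surface, if the arm or the gripper's body presses on something with over 40 N, if the wrist force passes 120 N, or if a joint passes its speed limit or range.

## Working session

There is one attempt and no reset: what is moved stays moved. The work goes in short steps, Python scripts to look and compute and a tool call to move; the robot and the scene stay as the last step left them, time stands still between calls to the robot, and variables do not carry over. Pictures are saved under pics/ and viewed, at most 10 in all, crops included, and the job is handed in when it is done.

Besides the shell and the picture viewer there is one more tool, called as name(argument=value, ...), one argument or row to a line, values as JSON. servo_tool: Moves the arm, as the interface text tells. Its arguments: {"type":"object","properties":{"deltas":{"type":"array","items":{"type":"object","properties":{"xyz":{"type":"array","items":{"type":"number"}},"spin":{"type":"number"}}}},"jaw":{"type":"number"},"squeeze":{"type":"number"}},"required":["deltas"]}

```bash
ls; mkdir -p pics; python3 - <<'E'
from rig import observe, eyes, r
import cv2,numpy as np
s=observe();print(s)
fs={}
for n in ("scene","top"):
    f=eyes.grab_frame(n);cv2.imwrite(f"pics/{n}0.png",f["img"][:,:,::-1]);fs[n]=f
    print(n,[round(f[k],1) for k in("fx","fy","cx","cy")],np.round(f["R"],3).tolist(),np.round(f["t"],3))
E
```

```text
pics
{'time': 0.0, 'joints': array([ 1.25678303,  0.53717962, -0.00445465,  1.53890061,  0.0026056 ,
        1.06728754, -0.07120509]), 'qvel': array([-0.00045764,  0.00069241, -0.00016405,  0.00033712,  0.00039442,
       -0.00093556, -0.00048708]), 'effort': array([ 9.26340545e-04, -5.83406246e+01,  1.04902815e+00, -2.59100550e+01,
        1.23576669e-02,  9.47950641e-03,  3.89913782e-05]), 'tool_pos': array([ 0.15926568, -0.6295194 ,  0.2303935 ]), 'orientation': array([ 9.92327845e-01,  1.23631168e-01, -1.71795166e-04, -8.67817276e-04]), 'contact_force': array([0.46691602, 0.28873407, 0.2912994 ]), 'wrist_torque': array([-0.03387437, -0.00082948,  0.02323394]), 'grasp_force': 0.0, 'gripper_width': 0.08532369142757097}
scene [365.4, 365.4, 318.7, 199.8] [[0.821, 0.571, 0.004], [0.469, -0.671, -0.575], [-0.325, 0.474, -0.818]] [-0.496 -0.233  1.078]
top [417.8, 417.8, 320.3, 206.4] [[0.022, -1.0, 0.008], [-0.995, -0.022, -0.092], [0.092, -0.006, -0.996]] [-0.008  0.604  0.922]
```

View pics/scene0.png

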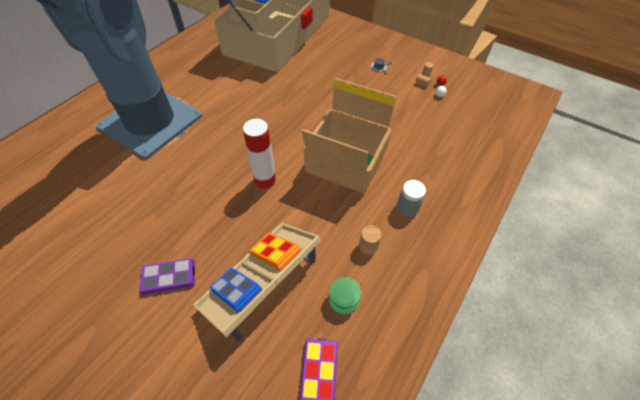

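View pics/top0.png

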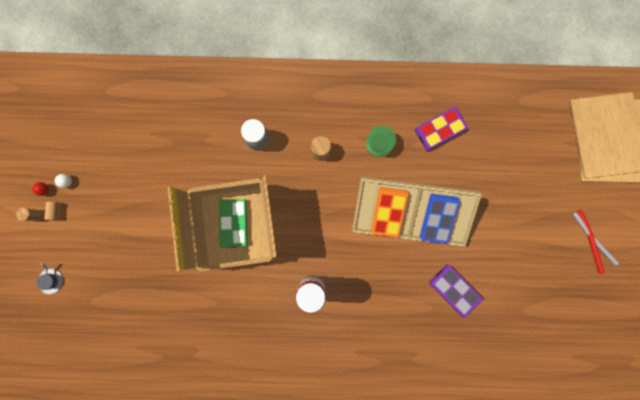

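Top view: the blue/grey case is at (441,218) in the tray's right compartment and the orange/red/yellow case at (390,212) in the left one. The carton is at (232,222), with the green case in it and the taped flap on the left (world +y). The can is at (311,296), cork (320,147), jar (253,132) and spool (381,141).
Candidates: blue/grey (441,218) or purple/grey (455,290) for the sinker case, and orange/red/yellow (390,212) or purple/red/yellow (441,128) for the lure case. The two on the tray fit the description by body colour. The crop below is to confirm that.

```bash
cat > h.py <<'E'
from rig import observe, eyes, r
import cv2, numpy as np
from scipy.optimize import minimize, least_squares
from scipy.spatial.transform import Rotation as Ro
def pose(s=None):
    s=s or observe(); return Ro.from_quat(s["orientation"]).as_matrix(), np.array(s["tool_pos"])
def grab(n):
    Rt,p=pose(); f=dict(eyes.grab_frame(n))
    if n=="wrist":
        T=np.array(f["T_tool_cam"]); Rc=Rt@T[:3,:3]; c=Rt@T[:3,3]+p
        f["R"]=Rc.T; f["t"]=-Rc.T@c
    f["R"]=np.array(f["R"]); f["t"]=np.array(f["t"]); return f
def proj(f,X):
    c=np.atleast_2d(X)@f["R"].T+f["t"]; return np.c_[f["fx"]*c[:,0]/c[:,2]+f["cx"],f["fy"]*c[:,1]/c[:,2]+f["cy"]]
def onplane(f,uv,z):
    uv=np.atleast_2d(uv); d=np.c_[(uv[:,0]-f["cx"])/f["fx"],(uv[:,1]-f["cy"])/f["fy"],np.ones(len(uv))]@f["R"]
    c=-f["R"].T@f["t"]; return c+d*((z-c[2])/d[:,2])[:,None]
def box(l=.11,w=.062,h=.02):
    return np.array([[x*l/2,y*w/2,z*h] for x in(-1,1) for y in(-1,1) for z in(0,1)])
def hull(f,X,S=4):
    m=np.zeros((400*S,640*S),np.uint8)
    q=cv2.convexHull(proj(f,X).astype(np.float32))
    cv2.fillConvexPoly(m,np.round(((q+.5)*S-.5)*16).astype(np.int32),1,shift=4)
    return cv2.resize(m.astype(np.float32),(640,400),interpolation=cv2.INTER_AREA)
def hsv(f): return cv2.cvtColor(f["img"],cv2.COLOR_RGB2HSV)
def blob(m,near=None):
    m=cv2.morphologyEx(m.astype(np.uint8),cv2.MORPH_CLOSE,np.ones((9,9)))
    n,l,st,c=cv2.connectedComponentsWithStats(m)
    i=1+np.argmax(st[1:,4]); return (l==i).astype(np.float32)
E
python3 - <<'E'
from h import *
im=cv2.imread("pics/top0.png")[110:320,160:500]
cv2.imwrite("pics/c1.png",cv2.resize(im,(800,494),interpolation=cv2.INTER_CUBIC))
E
```

```text
(no output)
```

View pics/c1.png

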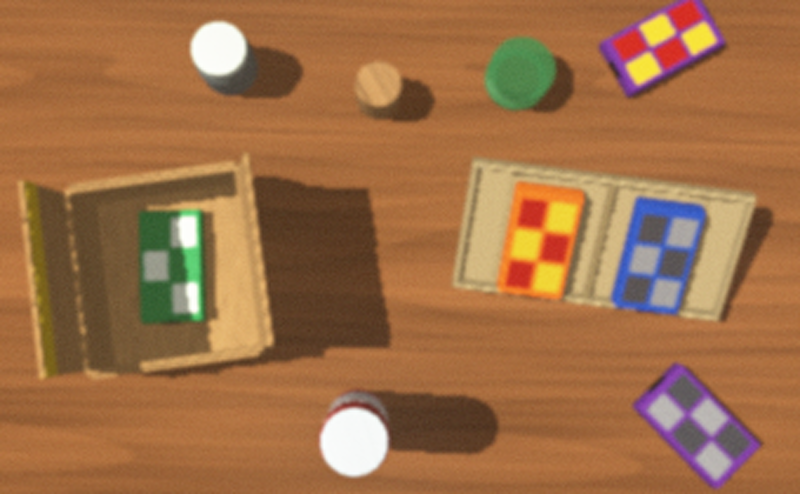

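The crop confirms it: blue/grey at crop (660,255) and orange/red/yellow at (543,240) lie on the tray, and the purple-bodied lookalikes are on the bench. Now I'll fit the poses.

```bash
python3 - <<'E'
from h import *
t=grab("top");s=grab("scene")
def cr(u,v): return np.array([160+(u+.5)/2.353-.5,110+(v+.5)/2.353-.5])
# carton by rim corners (z=.09) top view
P=onplane(t,[cr(68,190),cr(88,376),cr(272,347)],.09);print("rim +x+y,-x+y,-x-y",P.round(4).tolist())
loc=np.array([[.084,.079],[-.084,.079],[-.084,-.079]])
def carr(p):
    c,s_=np.cos(p[2]),np.sin(p[2]);R=np.array([[c,-s_],[s_,c]]);return (loc@R.T+p[:2]-P[:,:2]).ravel()
c=least_squares(carr,[P[:,0].mean(),P[:,1].mean(),.1]);print("carton",c.x.round(4),np.degrees(c.x[2]),c.fun.round(4))
# tray corners, high end = +x
a=np.radians(32)
tl=np.array([[.065,.128],[.065,-.128],[-.065,-.128],[-.065,.128]])
def tp(p,q,h):
    X=np.c_[q[:,0]*np.cos(a)-h*np.sin(a),q[:,1],.056+q[:,0]*np.sin(a)+h*np.cos(a)]
    return X@Ro.from_euler("z",p[2]).as_matrix().T+[p[0],p[1],0]
px=np.array([cr(475,160),cr(753,193),cr(720,320),cr(456,287)])
o=least_squares(lambda p:(proj(t,tp(p,tl,.008))-px).ravel(),[.6,-.15,-.1]);print("tray",o.x.round(4),np.degrees(o.x[2]),o.fun.round(1))
ms={}
for n,lo,hi in(("blue",105,125),("orange",6,16)):
    M=[]
    for f in(t,s):
        H=hsv(f);m=(H[...,0]>=lo)&(H[...,0]<=hi)&(H[...,1]>(130 if n=="blue" else 215))&(H[...,2]>(60 if n=="blue" else 190))
        # mask to tray region
        tm=hull(f,np.vstack([tp(o.x,tl,0),tp(o.x,tl,.03)]))>.5
        M.append(blob(m&tm))
    def X(p):
        R=Ro.from_euler("z",p[3]).as_matrix()@Ro.from_euler("y",-a).as_matrix();return box()@R.T+p[:3]
    def cost(p): return sum(((hull(f,X(p))-m)**2).sum() for f,m in zip((t,s),M))
    p0=tp(o.x,np.array([[0,-.062 if n=="blue" else .062]]),0)[0]
    best=min((minimize(cost,np.r_[p0,o.x[2]]+d,method="Nelder-Mead",options=dict(initial_simplex=np.r_[p0,o.x[2]]+d+np.vstack([np.zeros(4),np.diag([.01,.01,.01,.1])]),maxiter=250)) for d in(np.zeros(4),np.array([-.005,.003,0,.03]))),key=lambda b:b.fun)
    print(n,[int(m.sum()) for m in M],best.x.round(4),np.degrees(best.x[3]).round(2),best.fun.round(0), "tray-frame", ((best.x[:3]-[*o.x[:2],0])@Ro.from_euler("z",o.x[2]).as_matrix()).round(4))
for n,uv,z in(("jar",cr(219,48),.08),("cork",cr(379,84),.06),("spool",cr(521,72),.046),("can",cr(355,441),.19)): print(n,onplane(t,uv,z).round(3))
H=hsv(t);m=(H[...,0]>55)&(H[...,0]<85)&(H[...,1]>100); m[:150]=0;M=blob(m);y,x=np.nonzero(M)
rc=cv2.minAreaRect(np.c_[x,y].astype(np.float32));print("green",rc,onplane(t,rc[0],.024).round(4))
E
```

```text
rim +x+y,-x+y,-x-y [[0.6257, 0.2866, 0.09], [0.4598, 0.2604, 0.09], [0.4889, 0.0979, 0.09]]
carton [0.557  0.194  0.1773] 10.156014231363473 [ 0.      0.      0.0006 -0.0035 -0.0006  0.0035]
tray [ 0.5959 -0.2021 -0.0943] -5.403140926787514 [-0.4  0.8  1.4  0.8 -0.4 -1.3 -0.7 -0.4]
blue [564, 977] [ 0.5826 -0.2539  0.0466 -0.1146] -6.57 1321.0 tray-frame [-0.0084 -0.0528  0.0466]
orange [149, 817] [ 0.5779 -0.1267  0.0065 -0.2133] -12.22 1476.0 tray-frame [-0.025   0.0734  0.0065]
jar [[0.763 0.157 0.08 ]]
cork [[0.737 0.008 0.06 ]]
spool [[ 0.755 -0.129  0.046]]
can [[0.42  0.021 0.19 ]]
green ((232.89744567871094, 222.7054901123047), (45.22672653198242, 25.36911392211914), 88.45184326171875) [[0.5625 0.2031 0.024 ]]
```

servo_tool(
  deltas=[
    {"xyz": [0, 0, -2], "spin": 6.5},
    {"xyz": [0, 0, -2], "spin": 6.5},
    {"xyz": [0, 0, -2], "spin": 6.6},
    {"xyz": [2.4, -2.93, 0]},
    {"xyz": [2.4, -2.93, 0]},
    {"xyz": [2.4, -2.93, 0]},
    {"xyz": [2.4, -2.93, 0]},
    {"xyz": [2.4, -2.93, 0]},
    {"xyz": [2.4, -2.93, 0]},
    {"xyz": [2.4, -2.93, 0]},
    {"xyz": [2.4, -2.93, 0]},
    {"xyz": [2.4, -2.93, 0]},
    {"xyz": [2.4, -2.93, 0]},
    {"xyz": [2.4, -2.93, 0]},
    {"xyz": [2.4, -2.93, 0]},
    {"xyz": [2.4, -2.93, 0]},
    {"xyz": [2.4, -2.93, 0]},
    {"xyz": [2.4, -2.93, 0]},
    {"xyz": [2.4, -2.93, 0]},
    {"xyz": [0, 0, 0]},
  ],
)

```text
schema error: expected keys xyz, spin
```

```bash
python3 - <<'E'
from h import *
f=grab("wrist");cv2.imwrite("pics/w1.png",f["img"][:,:,::-1]);np.save("w1.npy",f,allow_pickle=True)
R,p=pose();print(p,np.degrees(np.arctan2(R[1,0],R[0,0])));print("cam",(-f["R"].T@f["t"]).round(3),f["R"].round(3).tolist(),f["fx"])
E
```

```text
[ 0.15935551 -0.62985192  0.2308761 ] 14.202611626752875
cam [ 0.223 -0.614  0.375] [[0.246, -0.969, -0.002], [-0.936, -0.238, 0.258], [-0.251, -0.062, -0.966]] 287.6919557843435
```

View pics/w1.png

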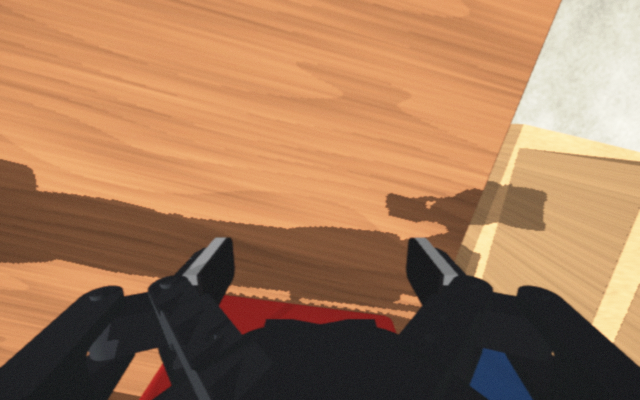

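The picture is from the start pose, because the move was refused; it shows bare bench and fingers at rows above 240. I'm repeating the move with the spin key on every row and stopping a little short, so the tray appears ahead of the fingers.

servo_tool(
  deltas=[
    {"xyz": [0, 0, -2], "spin": 6.5},
    {"xyz": [0, 0, -2], "spin": 6.5},
    {"xyz": [0, 0, -2], "spin": 6.6},
    {"xyz": [2.1, -2.9, 0], "spin": 0},
    {"xyz": [2.1, -2.9, 0], "spin": 0},
    {"xyz": [2.1, -2.9, 0], "spin": 0},
    {"xyz": [2.1, -2.9, 0], "spin": 0},
    {"xyz": [2.1, -2.9, 0], "spin": 0},
    {"xyz": [2.1, -2.9, 0], "spin": 0},
    {"xyz": [2.1, -2.9, 0], "spin": 0},
    {"xyz": [2.1, -2.9, 0], "spin": 0},
    {"xyz": [2.1, -2.9, 0], "spin": 0},
    {"xyz": [2.1, -2.9, 0], "spin": 0},
    {"xyz": [2.1, -2.9, 0], "spin": 0},
    {"xyz": [2.1, -2.9, 0], "spin": 0},
    {"xyz": [2.1, -2.9, 0], "spin": 0},
    {"xyz": [2.1, -2.9, 0], "spin": 0},
    {"xyz": [2.1, -2.9, 0], "spin": 0},
    {"xyz": [2.1, -2.9, 0], "spin": 0},
    {"xyz": [0, 0, 0], "spin": 0},
  ],
)

```text
time: 1.92
tool_pos: [0.5422, -0.1915, 0.2913]
orientation: [0.999, -0.042, 0.001, -0.002]
contact_force: [-0.1, 0.4, 0.6]
gripper_width: 0.0858
grasp_force: 0.0
```

```bash
python3 - <<'E'
from h import *
f=grab("wrist");cv2.imwrite("pics/w2.png",f["img"][:,:,::-1]);np.save("w2.npy",f,allow_pickle=True)
R,p=pose();print(p,np.degrees(np.arctan2(R[1,0],R[0,0])));print("cam",(-f["R"].T@f["t"]).round(3))
E
```

```text
[ 0.53994636 -0.19516953  0.29109294] -4.966760013173361
cam [ 0.607 -0.198  0.436]
```

View pics/w2.png

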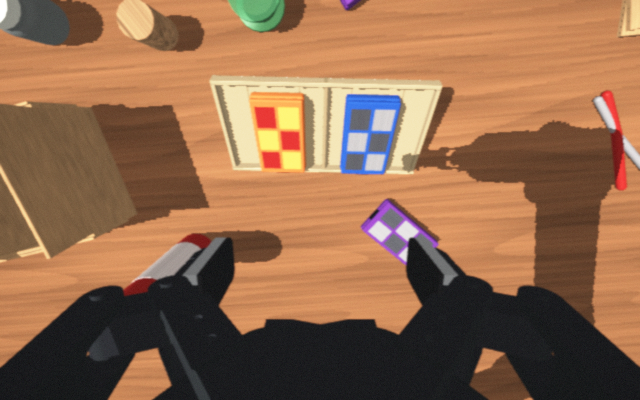

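The wrist view shows the tray with rim corners at about (211,78), (441,83), (414,173) and (233,170), orange at (278,132) and blue at (370,135). Now I'll fit them.

```bash
cat > tray.py <<'E'
from h import *
a=np.radians(32)
tl=np.array([[.065,.128],[.065,-.128],[-.065,-.128],[-.065,.128]])
def tp(p,q,h):
    X=np.c_[q[:,0]*np.cos(a)-h*np.sin(a),q[:,1],.056+q[:,0]*np.sin(a)+h*np.cos(a)]
    return X@Ro.from_euler("z",p[2]).as_matrix().T+[p[0],p[1],0]
def cmask(f,n,tm):
    H=hsv(f);h,s,v=[H[...,i] for i in range(3)]
    m=((h>=104)&(h<=126)&(s>140)&(v>50)) if n=="blue" else ((h<=17)&(s>200)&(v>120)|((h>17)&(h<32)&(s>190)&(v>200)))
    m=(m&tm).astype(np.uint8);m=cv2.morphologyEx(m,cv2.MORPH_OPEN,np.ones((2,2)))
    y,x=np.nonzero(blob(m)); o=np.zeros(m.shape,np.uint8)
    cv2.fillConvexPoly(o,cv2.convexHull(np.c_[x,y].astype(np.int32)),1);return o.astype(np.float32)
def fit(fs,X,Ms,p0,step):
    cost=lambda p:sum(((hull(f,X(p))-m)**2).sum() for f,m in zip(fs,Ms))
    p=np.array(p0,float)
    for _ in range(2):
        b=minimize(cost,p,method="Nelder-Mead",options=dict(initial_simplex=p+np.vstack([np.zeros(len(p)),np.diag(step)]),maxiter=300));p=b.x
    return b
E
python3 - <<'E'
from tray import *
f=grab("wrist");t=grab("top");R,p=pose();print(p,np.degrees(np.arctan2(R[1,0],R[0,0])))
px=np.array([(212,77.5),(441.5,83),(414,174),(233,170.5)])
o=least_squares(lambda q:(proj(f,tp(q,tl,.008))-px).ravel(),[.6,-.2,-.1]);print("tray",o.x.round(4),np.degrees(o.x[2]),o.fun.round(1))
o4=least_squares(lambda q:(proj(f,tp(q,tl,.008)+[0,0,q[3]])-px).ravel(),[.6,-.2,-.1,0]);print("tray free z",o4.x.round(4))
tm=hull(f,np.vstack([tp(o.x,tl,0),tp(o.x,tl,.03)]))>.5
for n,sg in(("blue",-1),("orange",1)):
    M=cmask(f,n,tm)
    def X(q):
        B=box()@Ro.from_euler("z",q[2]).as_matrix().T
        return np.vstack([tp(o.x,B[i:i+1,:2]+q[:2],B[i,2]) for i in range(8)])
    b=fit([f],X,[M],[0,sg*.062,0],[.01,.01,.1]);c=X(b.x).mean(0)
    print(n,M.sum(),b.fun.round(0),b.x.round(4),"centre",c.round(4))
    d=(c-p)@R;print("  tool delta cm",(d*100).round(2))
# can, green
H=hsv(t);m=(H[...,0]>55)&(H[...,0]<85)&(H[...,1]>100); m[:150]=0
E
```

```text
[ 0.53734114 -0.19997793  0.29101929] -5.371377745715036
tray [ 0.5919 -0.2059 -0.1079] -6.183025932518214 [-1.5  1.8  1.3  1.6 -1.  -2.1  1.3 -2.6]
tray free z [ 0.5919 -0.2059 -0.1079  0.0012]
blue 3930.0 235.0 [-0.0066 -0.0501  0.0314] centre [ 0.5757 -0.2545  0.061 ]
  tool delta cm [ 4.35  5.06 23.  ]Traceback (most recent call last):
  File "<stdin>", line 8, in <module>
  File "tray.py", line 11, in cmask
    y,x=np.nonzero(blob(m)); o=np.zeros(m.shape,np.uint8)
                   ~~~~^^^
  File "h.py", line 29, in blob
    i=1+np.argmax(st[1:,4]); return (l==i).astype(np.float32)
        ~~~~~~~~~^^^^^^^^^^
    return _wrapfunc(a, 'argmax', axis=axis, out=out, **kwds)
    return bound(*args, **kwds)
ValueError: attempt to get argmax of an empty sequence
```

```bash
python3 - <<'E'
from tray import *
f=grab("wrist");R,p=pose();print(p,np.degrees(np.arctan2(R[1,0],R[0,0])))
H=hsv(f);print([H[y,x].tolist() for x,y in((258,97),(262,118),(290,110),(300,97),(326,120),(305,150),(348,120),(360,98))])
np.save("w3.npy",f,allow_pickle=True)
px=np.array([(212,77.5),(441.5,83),(414,174),(233,170.5)])
o=least_squares(lambda q:(proj(f,tp(q,tl,.008))-px).ravel(),[.6,-.2,-.1]);print("tray",o.x.round(4),o.fun.round(1))
tm=hull(f,np.vstack([tp(o.x,tl,0),tp(o.x,tl,.03)]))>.5
h,s,v=H[...,0],H[...,1],H[...,2]
for n,sg in(("blue",-1),("orange",1)):
    m=((h>=104)&(h<=126)&(s>140)&(v>50)) if n=="blue" else ((s>190)&(v>120))
    y,x=np.nonzero(blob(m&tm));M=np.zeros(m.shape,np.uint8);cv2.fillConvexPoly(M,cv2.convexHull(np.c_[x,y].astype(np.int32)),1)
    def X(q):
        B=box()@Ro.from_euler("z",q[2]).as_matrix().T
        return np.vstack([tp(o.x,B[i:i+1,:2]+q[:2],B[i,2]) for i in range(8)])
    b=fit([f],X,[M.astype(np.float32)],[0,sg*.062,0],[.01,.01,.1]);c=X(b.x).mean(0)
    hh=hull(f,X(b.x))>.5
    for k in(M,hh): print("  cols at rows 105/130/160",[(np.nonzero(k[r_])[0][[0,-1]]).tolist() for r_ in(105,130,160)],"rows",np.nonzero(k.any(1))[0][[0,-1]])
    print(n,M.sum(),b.fun.round(0),b.x.round(4),"centre",c.round(4),"tool delta cm",((c-p)@R*100).round(2))
E
```

```text
[ 0.5368333  -0.20096195  0.29109353] -5.475224769790532
[[18, 155, 255], [1, 197, 233], [18, 163, 254], [19, 87, 146], [23, 63, 244], [19, 86, 155], [120, 9, 108], [109, 188, 241]]
tray [ 0.5889 -0.2118 -0.1148] [-1.5  1.9  1.4  1.7 -1.1 -2.2  1.2 -2.5]
  cols at rows 105/130/160 [[336, 389], [335, 384], [334, 378]] rows [ 90 169]
  cols at rows 105/130/160 [[335, 390], [334, 385], [334, 380]] rows [ 89 171]
blue 3962 279.0 [-0.0015 -0.0423  0.0376] centre [ 0.5775 -0.2531  0.0637] tool delta cm [ 4.56  4.78 22.74]Traceback (most recent call last):
  File "<stdin>", line 17, in <module>
IndexError: index 0 is out of bounds for axis 0 with size 0
```

```bash
python3 - <<'E'
from tray import *
f0=np.load("w2.npy",allow_pickle=True).item();f=grab("wrist");R,p=pose();print(p)
g=[cv2.cvtColor(k["img"],cv2.COLOR_RGB2GRAY)[40:210,180:470] for k in(f0,f)]
cc,W=cv2.findTransformECC(g[0],g[1],np.eye(2,3,dtype=np.float32),cv2.MOTION_EUCLIDEAN);print(cc,W.round(3).tolist())
px=np.array([(212,77.5),(441.5,83),(414,174),(233,170.5)])
px=(px-[180,40])@W[:,:2].T+W[:,2]+[180,40]
for h_ in(.008,):
    o=least_squares(lambda q:(proj(f,tp(q,tl,h_))-px).ravel(),[.6,-.2,-.1]);print("tray",o.x.round(4),np.degrees(o.x[2]),o.fun.round(1))
np.save("tray.npy",o.x)
H=hsv(f);tm=hull(f,np.vstack([tp(o.x,tl,0),tp(o.x,tl,.03)]))>.5
h,s,v=H[...,0],H[...,1],H[...,2]
for n,sg in(("blue",-1),("orange",1)):
    m=((h>=104)&(h<=126)&(s>140)&(v>50)) if n=="blue" else ((s>125)&((h<35)|(h>170)))
    tn=tm.copy(); 
    if sg>0: tn[:,330:]=0
    y,x=np.nonzero(blob(m&tn));M=np.zeros(m.shape,np.uint8);cv2.fillConvexPoly(M,cv2.convexHull(np.c_[x,y].astype(np.int32)),1)
    def X(q):
        B=box()@Ro.from_euler("z",q[2]).as_matrix().T
        return np.vstack([tp(o.x,B[i:i+1,:2]+q[:2],B[i,2]) for i in range(8)])
    b=fit([f],X,[M.astype(np.float32)],[0,sg*.062,0],[.01,.01,.1]);c=X(b.x).mean(0)
    hh=hull(f,X(b.x))>.5
    for k in(M,hh): print("  cols at rows 105/130/160",[(np.nonzero(k[r_])[0][[0,-1]]).tolist() for r_ in(105,130,155)],"rows",np.nonzero(k.any(1))[0][[0,-1]])
    e=X(b.x);xd=(e[4]-e[0]);print(n,M.sum(),b.fun.round(0),b.x.round(4),"centre",c.round(4),"yaw",np.degrees(np.arctan2(xd[1],xd[0])).round(2),"tool delta cm",((c-p)@R*100).round(2))
E
```

```text
[ 0.53667066 -0.20135546  0.29117667]
0.96594768226285 [[1.0, 0.012000000104308128, -10.39900016784668], [-0.012000000104308128, 1.0, -2.3320000171661377]]
tray [ 0.5941 -0.2019 -0.1087] -6.2264488803178315 [-2.8  1.   1.   1.6  0.3 -1.1  2.  -2.1]
  cols at rows 105/130/160 [[335, 388], [334, 383], [333, 378]] rows [ 90 168]
  cols at rows 105/130/160 [[334, 389], [333, 384], [333, 379]] rows [ 90 171]
blue 3938 240.0 [-0.007  -0.0529  0.0189] centre [ 0.5772 -0.2532  0.0608] yaw -4.95 tool delta cm [ 4.55  4.75 23.04]
  cols at rows 105/130/160 [[199, 299], [207, 311], [216, 323]] rows [ 80 177]
  cols at rows 105/130/160 [[200, 258], [208, 262], [217, 266]] rows [ 83 166]
orange 9769 5120.0 [-0.0017  0.1013  0.0161] centre [ 0.5984 -0.1005  0.0636] yaw -5.14 tool delta cm [  5.19 -10.65  22.75]
```

servo_tool(
  deltas=[
    {"xyz": [0.76, 0.82, 2.8], "spin": 0},
    {"xyz": [0.76, 0.82, 2.8], "spin": 0},
    {"xyz": [0.76, 0.82, 2.8], "spin": 0},
    {"xyz": [0.76, 0.82, 2.8], "spin": 0},
    {"xyz": [0.76, 0.82, 2.8], "spin": 0},
    {"xyz": [0.75, 0.8, 2.8], "spin": 0},
    {"xyz": [0, 0, 0], "spin": 0},
    {"xyz": [0, 0, 0], "spin": 0},
    {"xyz": [0, 0, 0], "spin": 0},
    {"xyz": [0, 0, 0], "spin": 0},
    {"xyz": [0, 0, 0], "spin": 0},
  ],
  jaw=7.2,
)

```text
time: 3.08
tool_pos: [0.5792, -0.253, 0.1254]
orientation: [0.999, -0.047, 0.001, 0.0]
contact_force: [-0.1, 0.2, 0.4]
gripper_width: 0.0715
grasp_force: 0.0
```

```bash
python3 - <<'E'
from h import *
R,p=pose();print(p,np.degrees(np.arctan2(R[1,0],R[0,0])));print(((np.array([.5772,-.2532,.060])-p)@R*100).round(2))
f=grab("wrist");cv2.imwrite("pics/w3.png",f["img"][:,:,::-1]);np.save("w4.npy",f,allow_pickle=True)
E
```

```text
[ 0.57917608 -0.2529676   0.12543728] -5.389712842141847
[-0.21  0.04  6.54]
```

View pics/w3.png

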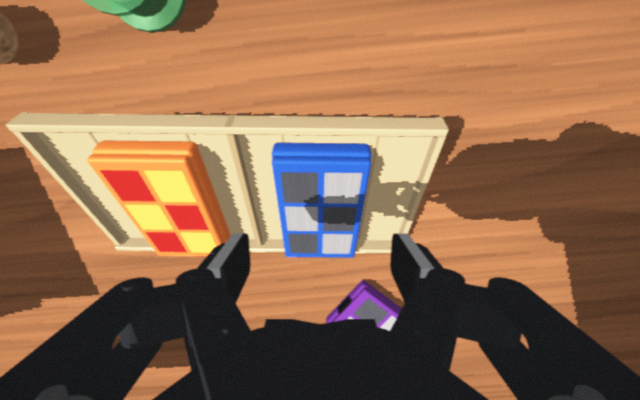

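The fingers (cols 249 and 393, centre 321) are centred on the blue case (272–371 far end, 288–357 near end) and the yaw agrees. I'll descend and then close.

servo_tool(
  deltas=[
    {"xyz": [-0.2, 0.1, 1.5], "spin": 0},
    {"xyz": [0, 0, 1.5], "spin": 0},
    {"xyz": [0, 0, 1.5], "spin": 0},
    {"xyz": [0, 0, 1.0], "spin": 0},
    {"xyz": [0, 0, 0.6], "spin": 0},
    {"xyz": [0, 0, 0.4], "spin": 0},
    {"xyz": [0, 0, 0], "spin": 0},
    {"xyz": [0, 0, 0], "spin": 0},
    {"xyz": [0, 0, 0], "spin": 0},
  ],
)

```text
time: 3.88
tool_pos: [0.5768, -0.2539, 0.0591]
orientation: [0.999, -0.047, 0.001, 0.0]
contact_force: [-0.2, -0.3, 0.8]
gripper_width: 0.0724
grasp_force: 0.0
```

servo_tool(
  deltas=[
    {"xyz": [0, 0, 0], "spin": 0},
    {"xyz": [0, 0, 0], "spin": 0},
    {"xyz": [0, 0, 0], "spin": 0},
    {"xyz": [0, 0, 0], "spin": 0},
    {"xyz": [0, 0, 0], "spin": 0},
    {"xyz": [0, 0, 0], "spin": 0},
  ],
  jaw=5.5,
  squeeze=45,
)

```text
time: 4.38
tool_pos: [0.5768, -0.2538, 0.0594]
orientation: [0.999, -0.047, 0.001, 0.0]
contact_force: [-1.8, 0.6, 5.7]
gripper_width: 0.0605
grasp_force: 48.9
```

servo_tool(
  deltas=[
    {"xyz": [0, 0, -1.2], "spin": 0},
    {"xyz": [0, 0, -2], "spin": 0},
    {"xyz": [0, 0, -2.6], "spin": 0},
    {"xyz": [0, 0, -2.6], "spin": 0},
    {"xyz": [0, 0, -2.6], "spin": 0},
    {"xyz": [-0.15, -2.5, 0], "spin": 0},
    {"xyz": [-0.15, -3.3, 0], "spin": 0},
    {"xyz": [-0.15, -3.3, 0], "spin": 0},
    {"xyz": [-0.15, -3.3, 0], "spin": 0},
    {"xyz": [-0.15, -3.3, 0], "spin": 0},
    {"xyz": [-0.15, -3.3, 0], "spin": 0},
    {"xyz": [-0.15, -3.3, 0], "spin": 0},
    {"xyz": [-0.1, -2.5, 0], "spin": 0},
    {"xyz": [0, -1.2, 0], "spin": 0},
    {"xyz": [0, 0, 0], "spin": 0},
    {"xyz": [0, 0, 0], "spin": 0},
  ],
)

```text
time: 5.72
tool_pos: [0.5891, 0.0056, 0.1685]
orientation: [0.999, -0.047, -0.0, 0.0]
contact_force: [0.1, -0.6, -2.6]
gripper_width: 0.0602
grasp_force: 50.0
```

servo_tool(
  deltas=[
    {"xyz": [0, 0, 2.8], "spin": 0},
    {"xyz": [0, 0, 2.8], "spin": 0},
    {"xyz": [0, 0, 2.8], "spin": 0},
    {"xyz": [0, 0, 2.0], "spin": 0},
    {"xyz": [0, 0, 1.0], "spin": 0},
    {"xyz": [0, 0, 0], "spin": 0},
    {"xyz": [0, 0, 0], "spin": 0},
  ],
)

```text
time: 6.3
tool_pos: [0.5895, 0.0047, 0.0547]
orientation: [0.999, -0.048, 0.0, 0.0]
contact_force: [0.2, 0.5, -3.0]
gripper_width: 0.0605
grasp_force: 49.9
```

servo_tool(
  deltas=[
    {"xyz": [0, 0, 0.4], "spin": 0},
    {"xyz": [0, 0, 0.4], "spin": 0},
    {"xyz": [0, 0, 0.4], "spin": 0},
    {"xyz": [0, 0, 0.4], "spin": 0},
    {"xyz": [0, 0, 0.4], "spin": 0},
    {"xyz": [0, 0, 0.4], "spin": 0},
  ],
  squeeze=22,
)

```text
time: 6.8
tool_pos: [0.5922, 0.0062, 0.0316]
orientation: [0.999, -0.047, 0.003, -0.0]
contact_force: [5.6, -1.2, 12.1]
gripper_width: 0.0607
grasp_force: 51.8
```

servo_tool(
  deltas=[
    {"xyz": [0, 0, 0.3], "spin": 0},
    {"xyz": [0, 0, 0.3], "spin": 0},
    {"xyz": [0, 0, 0.3], "spin": 0},
    {"xyz": [0, 0, 0.3], "spin": 0},
  ],
  jaw=5.9,
  squeeze=20,
)

```text
time: 7.13
tool_pos: [0.5974, 0.0061, 0.0222]
orientation: [0.999, -0.047, 0.008, -0.001]
contact_force: [8.5, -0.5, 12.6]
gripper_width: 0.0605
grasp_force: 54.0
```

servo_tool(
  deltas=[
    {"xyz": [0.4, 0, 0.3], "spin": 0},
    {"xyz": [0.4, 0, 0.3], "spin": 0},
    {"xyz": [0.2, 0, 0.3], "spin": 0},
    {"xyz": [0, 0, 0.3], "spin": 0},
    {"xyz": [0, 0, 0], "spin": 0},
  ],
)

```text
time: 7.55
tool_pos: [0.6039, 0.0054, 0.0082]
orientation: [0.999, -0.047, 0.004, -0.0]
contact_force: [5.9, -0.6, 6.8]
gripper_width: 0.0607
grasp_force: 55.6
```

servo_tool(
  deltas=[
    {"xyz": [0, 0, 0], "spin": 0},
    {"xyz": [0, 0, 0], "spin": 0},
    {"xyz": [0, 0, 0], "spin": 0},
  ],
  jaw=7.2,
  squeeze=45,
)

```text
time: 7.8
tool_pos: [0.5986, 0.0053, 0.006]
orientation: [0.999, -0.047, -0.001, 0.0]
contact_force: [-0.1, -0.4, 0.1]
gripper_width: 0.0719
grasp_force: 0.0
```

servo_tool(
  deltas=[
    {"xyz": [-2, 0, -3.5], "spin": 0},
    {"xyz": [-2, 0, -3.5], "spin": 0},
    {"xyz": [-2, 0, -3.5], "spin": 0},
    {"xyz": [0, 0, -3.5], "spin": 0},
    {"xyz": [0, 0, 0], "spin": 0},
    {"xyz": [0, 0, 0], "spin": 0},
    {"xyz": [0, 0, 0], "spin": 0},
    {"xyz": [0, 0, 0], "spin": 0},
  ],
)

```text
time: 8.47
tool_pos: [0.5384, 0.0108, 0.145]
orientation: [0.999, -0.047, -0.001, 0.0]
contact_force: [0.1, -0.1, 0.1]
gripper_width: 0.0722
grasp_force: 0.0
```

```bash
cat > flat.py <<'E'
from tray import *
def flatfit(f,m,z,p0,zb=.02,step=(.01,.01,.1)):
    """pose x,y,yaw of a flat case standing at z, from mask m (convex filled)"""
    y,x=np.nonzero(blob(m));M=np.zeros(m.shape,np.uint8);cv2.fillConvexPoly(M,cv2.convexHull(np.c_[x,y].astype(np.int32)),1)
    X=lambda q:box(h=zb)@Ro.from_euler("z",q[2]).as_matrix().T+[q[0],q[1],z]
    b=fit([f],X,[M.astype(np.float32)],p0,step);return b,M
def bluem(f):
    H=hsv(f);return (H[...,0]>=104)&(H[...,0]<=126)&(H[...,1]>140)&(H[...,2]>50)
E
python3 - <<'E'
from flat import *
f=grab("wrist");R,p=pose();yw=np.arctan2(R[1,0],R[0,0]);print(p,np.degrees(yw),observe()["time"])
cv2.imwrite("pics/w5.png",f["img"][:,:,::-1])
m=bluem(f);m[250:]=0
b,M=flatfit(f,m,0,[.604,.005,yw]);print(b.x,np.degrees(b.x[2]),b.fun,M.sum());print("delta",((np.r_[b.x[:2],.004]-p)@R*100).round(2),[np.nonzero(M.any(i))[0][[0,-1]].tolist() for i in(0,1)])
E
```

```text
[0.53837337 0.01082056 0.14480104] -5.401841273209989 8.5167
[ 0.59930692  0.00543534 -0.12540221] -7.185017108765125 462.53125 8096
delta [ 6.16 -0.04 14.06] [[286, 353], [57, 179]]
```

View pics/w5.png

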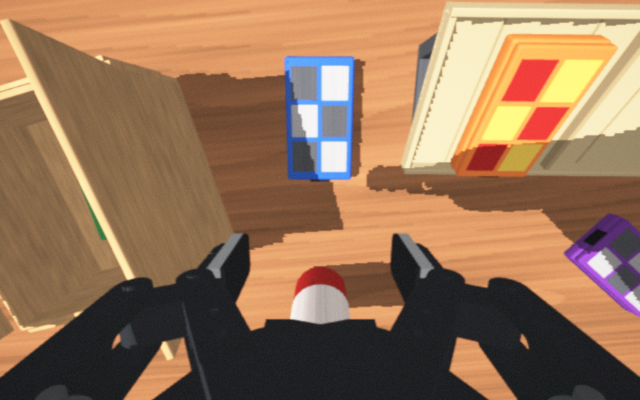

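The blue case now lies flat on the bench at cols 286–353, rows 57–179. Next I'll look into the carton to locate the green case and the flaps.

servo_tool(
  deltas=[
    {"xyz": [0, 0, -4], "spin": 0},
    {"xyz": [0, 0, -4], "spin": 0},
    {"xyz": [0, 0, -4], "spin": 0},
    {"xyz": [-0.6, -2.9, -1], "spin": -4},
    {"xyz": [-0.6, -2.9, -1], "spin": -4},
    {"xyz": [-0.6, -2.9, -1], "spin": -4},
    {"xyz": [-0.6, -2.9, 0], "spin": -3},
    {"xyz": [-0.6, -2.9, 0], "spin": 0},
    {"xyz": [-0.6, -2.9, 0], "spin": 0},
    {"xyz": [0, 0, 0], "spin": 0},
    {"xyz": [0, 0, 0], "spin": 0},
    {"xyz": [0, 0, 0], "spin": 0},
    {"xyz": [0, 0, 0], "spin": 0},
    {"xyz": [0, 0, 0], "spin": 0},
    {"xyz": [0, 0, 0], "spin": 0},
  ],
)

```text
time: 9.77
tool_pos: [0.4932, 0.1805, 0.296]
orientation: [0.997, 0.083, -0.0, 0.0]
contact_force: [0.3, -0.3, 0.1]
gripper_width: 0.0718
grasp_force: 0.0
```

```bash
python3 - <<'E'
from h import *
f=grab("wrist");np.save("w6.npy",f,allow_pickle=True);cv2.imwrite("pics/w6.png",f["img"][:,:,::-1]);R,p=pose();print(p,np.degrees(np.arctan2(R[1,0],R[0,0])))
E
```

```text
[0.49309203 0.18068604 0.29610032] 9.514317758720082
```

View pics/w6.png

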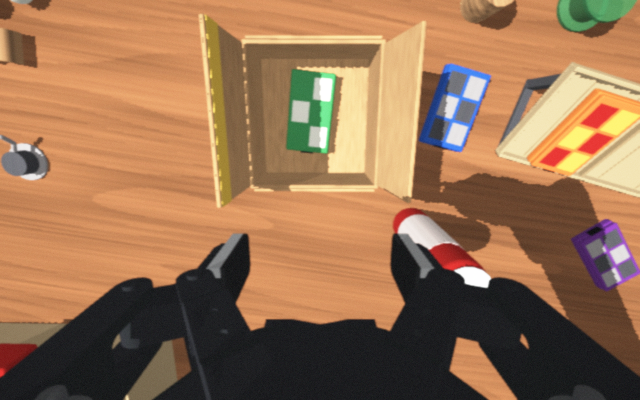

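The wrist view shows the green case at cols 287–337, rows 69–155. The carton rim is at about (244,37), (386,37), (379,191) and (252,191). The plain flap's free edge runs (425,22)–(411,198) and the taped flap's (202,15)–(219,206). Both flaps lean slightly outward.

```bash
cat >> flat.py <<'E'
def greenm(f,roi):
    H=hsv(f);m=(H[...,0]>=50)&(H[...,0]<=85)&(H[...,1]>110);k=np.zeros_like(m);k[roi[1]:roi[3],roi[0]:roi[2]]=1;return m&k
E
python3 - <<'E'
from flat import *
f=grab("wrist");R,p=pose();yw=np.arctan2(R[1,0],R[0,0]);print(p,np.degrees(yw))
H=hsv(f);print([H[y,x].tolist() for x,y in((291,90),(310,72),(334,100),(300,150),(320,152),(331,140))])
b,M=flatfit(f,greenm(f,(270,55,350,170)),.004,[.56,.2,yw]);print("green",b.x,np.degrees(b.x[2]),b.fun,M.sum())
X=box()@Ro.from_euler("z",b.x[2]).as_matrix().T+[b.x[0],b.x[1],.004];h_=hull(f,X)>.5
for k in(M,h_):print([np.nonzero(k[r_])[0][[0,-1]].tolist() for r_ in(85,110,140)],np.nonzero(k.any(1))[0][[0,-1]])
px=np.array([(244,37),(386,37),(379,191.5),(252,191.5)]);loc=np.array([[.084,.079],[.084,-.079],[-.084,-.079],[-.084,.079]])
car=lambda q,L,z:np.c_[L@Ro.from_euler("z",q[2]).as_matrix()[:2,:2].T+q[:2],np.full(len(L),z)]
c=least_squares(lambda q:(proj(f,car(q,loc,.09))-px).ravel(),[.557,.194,.17]);print("carton",c.x.round(4),np.degrees(c.x[2]),c.fun.round(1))
for nm,e,sg,L,z0 in(("plain",[(425,22),(411,198)],-1,.08,.09),("taped",[(202,15),(219,206)],1,.09,.0945)):
    g=lambda a:(proj(f,np.vstack([car(c.x,np.array([[s*.08,sg*(.077-L*np.cos(a[0]))]]),z0+L*np.sin(a[0])) for s in(1,-1)]))-e).ravel()
    a=least_squares(g,[1.6]);print(nm,a.x,a.fun.round(1))
np.save("carton.npy",c.x)
t=grab("top");print("blue top cam?")
for n,uv,z in(("can",(311,297),.19),): print(onplane(t,uv,z))
E
```

```text
[0.49303707 0.18090256 0.2961905 ] 9.532166238752126
[[61, 110, 118], [65, 127, 122], [27, 94, 119], [57, 103, 106], [55, 104, 130], [15, 118, 156]]
green [0.56096424 0.20497421 0.0698377 ] 4.001405340803976 216.4375 3430
[[291, 334], [289, 332], [287, 328]] [ 70 152]
[[291, 335], [289, 333], [287, 330]] [ 69 154]
carton [0.5557 0.1964 0.1662] 9.52300446838902 [-0.7  2.8  0.6  2.8 -0.4 -3.6  0.5 -3.6]
plain [1.79707685] [ 0.9 -1.1 -0.6  4.7]
taped [1.69601096] [-0.6 -0.6  0.6  1.4]
blue top cam?
[[0.42036587 0.01997026 0.19      ]]
```

servo_tool(
  deltas=[
    {"xyz": [0.3, -0.6, 3.2], "spin": 0},
    {"xyz": [0.3, -0.6, 3.2], "spin": 0},
    {"xyz": [0.3, -0.7, 3.2], "spin": 5.5},
    {"xyz": [0, 0, 0], "spin": 0},
    {"xyz": [0, 0, 0], "spin": 0},
    {"xyz": [0, 0, 0], "spin": 0},
    {"xyz": [0, 0, 0], "spin": 0},
    {"xyz": [0, 0, 0], "spin": 0},
  ],
)

```text
time: 10.58
tool_pos: [0.4997, 0.2017, 0.2023]
orientation: [0.999, 0.036, 0.002, -0.0]
contact_force: [-0.5, -0.3, -0.4]
gripper_width: 0.0718
grasp_force: 0.0
```

```bash
sed -i 's/>110);k=/>80);k=/' flat.py; python3 - <<'E'
from flat import *
f=grab("wrist");cv2.imwrite("pics/w7.png",f["img"][:,:,::-1]);R,p=pose();yw=np.arctan2(R[1,0],R[0,0]);print(p,np.degrees(yw))
b,M=flatfit(f,greenm(f,(250,40,390,240)),.004,[.561,.205,.07],step=(.005,.005,.05));print("green",b.x,np.degrees(b.x[2]),b.fun,M.sum())
X=box()@Ro.from_euler("z",b.x[2]).as_matrix().T+[b.x[0],b.x[1],.004];h_=hull(f,X)>.5
for k in(M,h_):print([np.nonzero(k[r_])[0][[0,-1]].tolist() for r_ in(90,120,160)],np.nonzero(k.any(1))[0][[0,-1]])
E
```

```text
[0.49948275 0.20176467 0.2019522 ] 4.1074880108367156
green [0.56213307 0.20538741 0.07169563] 4.107856954257091 249.6328125 5702
[[293, 349], [293, 348], [294, 346]] [ 68 170]
[[292, 349], [293, 349], [293, 348]] [ 67 170]
```

servo_tool(
  deltas=[
    {"xyz": [0, 0, -4], "spin": 5},
    {"xyz": [0, 0, -4], "spin": 5},
    {"xyz": [2.0, 3.08, 0], "spin": 0},
    {"xyz": [2.0, 3.08, 0], "spin": 0},
    {"xyz": [2.0, 3.08, 0], "spin": 0},
    {"xyz": [2.0, 3.08, 0], "spin": 0},
    {"xyz": [2.0, 3.08, 0], "spin": 0},
    {"xyz": [1.94, 3.07, 0], "spin": 0},
    {"xyz": [0, 0, 3.6], "spin": 0},
    {"xyz": [0, 0, 3.6], "spin": 0},
    {"xyz": [0, 0, 3.6], "spin": 0},
    {"xyz": [0, 0, 3.6], "spin": 0},
    {"xyz": [0, 0, 3.6], "spin": 0},
    {"xyz": [0, 0, 3.6], "spin": 0},
    {"xyz": [0, 0, 0], "spin": 0},
    {"xyz": [0, 0, 0], "spin": 0},
    {"xyz": [0, 0, 0], "spin": 0},
    {"xyz": [0, 0, 0], "spin": 0},
    {"xyz": [0, 0, 0], "spin": 0},
    {"xyz": [0, 0, 0], "spin": 0},
  ],
)

```text
time: 12.3
tool_pos: [0.5996, 0.0058, 0.0662]
orientation: [0.999, -0.052, 0.002, -0.0]
contact_force: [-0.1, -1.0, 0.2]
gripper_width: 0.0721
grasp_force: 0.0
```

servo_tool(
  deltas=[
    {"xyz": [0, 0, 2], "spin": 0},
    {"xyz": [0, 0, 2], "spin": 0},
    {"xyz": [0, 0, 1.4], "spin": 0},
    {"xyz": [0, 0, 0.7], "spin": 0},
    {"xyz": [0, 0, 0], "spin": 0},
    {"xyz": [0, 0, 0], "spin": 0},
    {"xyz": [0, 0, 0], "spin": 0},
  ],
)

```text
time: 12.88
tool_pos: [0.5991, 0.0058, 0.0042]
orientation: [0.999, -0.051, 0.001, -0.0]
contact_force: [-0.1, -0.1, -0.1]
gripper_width: 0.0723
grasp_force: 0.0
```

servo_tool(
  deltas=[
    {"xyz": [0, 0, 0], "spin": 0},
    {"xyz": [0, 0, 0], "spin": 0},
    {"xyz": [0, 0, 0], "spin": 0},
    {"xyz": [0, 0, 0], "spin": 0},
    {"xyz": [0, 0, 0], "spin": 0},
    {"xyz": [0, 0, 0], "spin": 0},
  ],
  jaw=5.5,
  squeeze=50,
)

```text
time: 13.38
tool_pos: [0.5993, 0.0059, 0.0047]
orientation: [0.999, -0.051, 0.001, -0.0]
contact_force: [-1.0, -0.0, 6.1]
gripper_width: 0.0603
grasp_force: 54.7
```

servo_tool(
  deltas=[
    {"xyz": [0, 0, -2], "spin": 0},
    {"xyz": [0, 0, -3.5], "spin": 0},
    {"xyz": [0, 0, -4], "spin": 0},
    {"xyz": [0, 0, -4], "spin": 0},
    {"xyz": [0, 0, -4], "spin": 0},
    {"xyz": [0, 0, -4], "spin": -5},
    {"xyz": [0, 0, 0], "spin": -5},
    {"xyz": [-0.38, -2.8, 0], "spin": 0},
    {"xyz": [-0.38, -3.4, 0], "spin": 0},
    {"xyz": [-0.38, -3.4, 0], "spin": 0},
    {"xyz": [-0.38, -3.4, 0], "spin": 0},
    {"xyz": [-0.38, -3.4, 0], "spin": 0},
    {"xyz": [-0.38, -2.8, 0], "spin": 0},
    {"xyz": [0, -1.0, 0], "spin": 0},
    {"xyz": [0, 0, 0], "spin": 0},
    {"xyz": [0, 0, 0], "spin": 0},
    {"xyz": [0, 0, 0], "spin": 0},
    {"xyz": [0, 0, 0], "spin": 0},
    {"xyz": [0, 0, 0], "spin": 0},
    {"xyz": [0, 0, 0], "spin": 0},
  ],
)

```text
time: 15.05
tool_pos: [0.5614, 0.2045, 0.2183]
orientation: [0.999, 0.035, -0.0, 0.0]
contact_force: [-0.3, -0.3, -2.6]
gripper_width: 0.0603
grasp_force: 56.5
```

```bash
cat > go.py <<'E'
from h import *
import sys
g=np.array([float(v) for v in sys.argv[1:4]]);R,p=pose();y=np.degrees(np.arctan2(R[1,0],R[0,0]))
print(p.round(4),y.round(2),"delta cm",((g-p)@R*100).round(2),"spin",(y-float(sys.argv[4])).round(2))
E
python3 go.py .5621 .2054 .0285 4.1
```

```text
[0.5614 0.2045 0.2183] 4.01 delta cm [ 0.08 -0.09 18.98] spin -0.09
```

servo_tool(
  deltas=[
    {"xyz": [0.08, -0.09, 3], "spin": 0},
    {"xyz": [0, 0, 3.6], "spin": 0},
    {"xyz": [0, 0, 3.6], "spin": 0},
    {"xyz": [0, 0, 3.2], "spin": 0},
    {"xyz": [0, 0, 2.4], "spin": 0},
    {"xyz": [0, 0, 1.4], "spin": 0},
    {"xyz": [0, 0, 0.7], "spin": 0},
    {"xyz": [0, 0, 0], "spin": 0},
    {"xyz": [0, 0, 0], "spin": 0},
    {"xyz": [0, 0, 0], "spin": 0},
    {"xyz": [0, 0, 0], "spin": 0},
    {"xyz": [0, 0, 0], "spin": 0},
  ],
)

```text
time: 16.05
tool_pos: [0.5627, 0.2069, 0.0405]
orientation: [0.999, 0.036, 0.001, -0.0]
contact_force: [0.4, -0.7, -2.6]
gripper_width: 0.0603
grasp_force: 56.4
```

```bash
python3 go.py .5621 .2054 .0285 4.1
```

```text
[0.5627 0.2069 0.0405] 4.1 delta cm [-0.07  0.14  1.2 ] spin -0.0
```

servo_tool(
  deltas=[
    {"xyz": [-0.06, 0.13, 0.4], "spin": 0},
    {"xyz": [0, 0, 0.3], "spin": 0},
    {"xyz": [0, 0, 0.2], "spin": 0},
    {"xyz": [0, 0, 0.1], "spin": 0},
    {"xyz": [0, 0, 0.1], "spin": 0},
    {"xyz": [0, 0, 0], "spin": 0},
    {"xyz": [0, 0, 0], "spin": 0},
  ],
)

```text
time: 16.63
tool_pos: [0.561, 0.205, 0.0287]
orientation: [0.999, 0.036, -0.0, 0.0]
contact_force: [-3.0, -1.1, 5.1]
gripper_width: 0.0604
grasp_force: 57.3
```

servo_tool(
  deltas=[
    {"xyz": [0, 0, 0], "spin": 0},
    {"xyz": [0, 0, 0], "spin": 0},
    {"xyz": [0, 0, 0], "spin": 0},
  ],
  jaw=7.0,
)

```text
time: 16.88
tool_pos: [0.5618, 0.2055, 0.0284]
orientation: [0.999, 0.036, 0.0, -0.0]
contact_force: [0.6, -0.1, 0.6]
gripper_width: 0.0699
grasp_force: 0.0
```

servo_tool(
  deltas=[
    {"xyz": [0, 0, -2], "spin": 0},
    {"xyz": [0, 0, -4], "spin": 0},
    {"xyz": [0, 0, -4], "spin": 0},
    {"xyz": [-2, 0, -4], "spin": 0},
    {"xyz": [-2, 0, -3.3], "spin": 0},
    {"xyz": [-2.2, 0, 0], "spin": 0},
    {"xyz": [0, 0, 0], "spin": 0},
    {"xyz": [0, 0, 0], "spin": 0},
    {"xyz": [0, 0, 0], "spin": 0},
    {"xyz": [0, 0, 0], "spin": 0},
    {"xyz": [0, 0, 0], "spin": 0},
  ],
)

```text
time: 17.8
tool_pos: [0.5013, 0.2007, 0.1977]
orientation: [0.999, 0.035, -0.001, 0.0]
contact_force: [-0.5, -0.5, -0.4]
gripper_width: 0.07
grasp_force: 0.0
```

```bash
python3 - <<'E'
from flat import *
f=grab("wrist");cv2.imwrite("pics/w8.png",f["img"][:,:,::-1]);R,p=pose();print(p,observe()["time"])
m=bluem(f);m[250:]=0;m[:,:250]=0;m[:,390:]=0
b,M=flatfit(f,m,.024,[.5621,.2054,.0717],step=(.005,.005,.05));print("blue",b.x,np.degrees(b.x[2]),b.fun,M.sum(),[np.nonzero(M.any(i))[0][[0,-1]].tolist() for i in(0,1)])
g=greenm(f,(250,40,390,240));y,x=np.nonzero(g);print("green visible",g.sum(),(x.min(),x.max(),y.min(),y.max()) if len(x) else 0)
cv2.imwrite("pics/w8c.png",cv2.resize(f["img"][30:230,200:440,::-1],None,fx=3,fy=3,interpolation=cv2.INTER_CUBIC)[:600,:800])
E
```

```text
[0.50118332 0.20075943 0.19778739] 17.85
blue [0.56097781 0.20428074 0.07205658] 4.128537662884066 380.39453125 6563 [[289, 350], [65, 175]]
green visible 0 0
```

View pics/w8c.png

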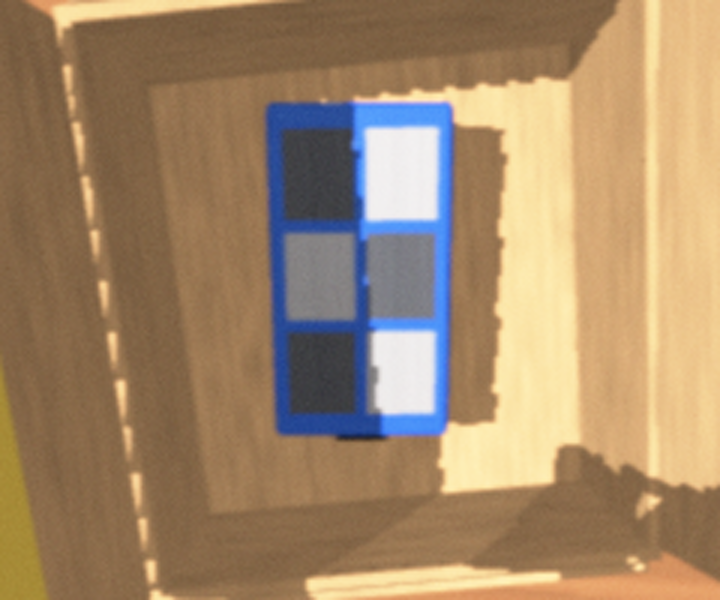

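Blue sits squarely on green: it fits to within about 1 mm and no green shows (crop cols 268–452, rows 102–436). Now for the orange case.

servo_tool(
  deltas=[
    {"xyz": [0, 0, -3.2], "spin": 4.7},
    {"xyz": [0, 0, -3.2], "spin": 4.8},
    {"xyz": [0.73, 3.68, 0], "spin": 0},
    {"xyz": [0.73, 3.68, 0], "spin": 0},
    {"xyz": [0.73, 3.68, 0], "spin": 0},
    {"xyz": [0.73, 3.68, 0], "spin": 0},
    {"xyz": [0.73, 3.68, 0], "spin": 0},
    {"xyz": [0.73, 3.68, 0], "spin": 0},
    {"xyz": [0.73, 3.68, 0], "spin": 0},
    {"xyz": [0.73, 3.68, 0], "spin": 0},
    {"xyz": [0.73, 3.68, 0], "spin": 0},
    {"xyz": [0, 0, 0], "spin": 0},
    {"xyz": [0, 0, 0], "spin": 0},
    {"xyz": [0, 0, 0], "spin": 0},
    {"xyz": [0, 0, 0], "spin": 0},
    {"xyz": [0, 0, 0], "spin": 0},
    {"xyz": [0, 0, 0], "spin": 0},
    {"xyz": [0, 0, 0], "spin": 0},
  ],
  jaw=7.2,
)

```text
time: 19.35
tool_pos: [0.5352, -0.1341, 0.2626]
orientation: [0.999, -0.046, -0.0, -0.0]
contact_force: [-0.7, 0.3, 0.6]
gripper_width: 0.0718
grasp_force: 0.0
```

```bash
cat > orange.py <<'E'
from flat import *
o=np.load("tray.npy")
f=grab("wrist");cv2.imwrite("pics/w9.png",f["img"][:,:,::-1]);R,p=pose();print(p,np.degrees(np.arctan2(R[1,0],R[0,0])),observe()["time"])
c0=tp(o,np.array([[-.007,.06]]),.01)
u=proj(f,c0)[0];tm=hull(f,c0+.075*np.array([[x,y,0] for x in(-1,1) for y in(-.85,.85)]))>.5
H=hsv(f);h,s,v=[H[...,i] for i in range(3)]
# orange body + red patches; beige tray is less saturated
for th in(115,135):
    m=(s>th)&((h<32)|(h>170))&tm;m=cv2.morphologyEx(m.astype(np.uint8),cv2.MORPH_OPEN,np.ones((3,3)))
    y,x=np.nonzero(blob(m));M=np.zeros(m.shape,np.uint8);cv2.fillConvexPoly(M,cv2.convexHull(np.c_[x,y].astype(np.int32)),1)
    def X(q):
        B=box()@Ro.from_euler("z",q[2]).as_matrix().T
        return np.vstack([tp(o,B[i:i+1,:2]+q[:2],B[i,2]) for i in range(8)])
    b=fit([f],X,[M.astype(np.float32)],[-.007,.06,0],[.01,.01,.1]);e=X(b.x);c=e.mean(0);xd=e[4]-e[0]
    hh=hull(f,e)>.5;rr=np.nonzero(M.any(1))[0][[0,-1]]
    for k in(M,hh): print("  rows",np.nonzero(k.any(1))[0][[0,-1]],[np.nonzero(k[r_])[0][[0,-1]].tolist() for r_ in np.linspace(rr[0]+8,rr[1]-8,3).astype(int)])
    print(M.sum(),b.fun.round(0),b.x.round(4),"centre",c.round(4),"yaw",np.degrees(np.arctan2(xd[1],xd[0])).round(2),"delta cm",((c-p)@R*100).round(2))
E
python3 orange.py
```

```text
[ 0.53516818 -0.13434185  0.26261332] -5.33341093002693 19.4
  rows [ 77 193] [[294, 356], [281, 369], [275, 375]]Traceback (most recent call last):
  File "orange.py", line 16, in <module>
    for k in(M,hh): print("  rows",np.nonzero(k.any(1))[0][[0,-1]],[np.nonzero(k[r_])[0][[0,-1]].tolist() for r_ in np.linspace(rr[0]+8,rr[1]-8,3).astype(int)])
                                                                    ~~~~~~~~~~~~~~~~~~~~^^^^^^^^
IndexError: index 0 is out of bounds for axis 0 with size 0
```

```bash
python3 - <<'E'
s=open("orange.py").read()
i=s.index("u=proj");j=s.index("\n",i)
s=s[:i]+'q4=np.array([[.058,.006],[.058,.12],[-.062,.12],[-.062,.006]]);tm=hull(f,np.vstack([tp(o,q4,.004),tp(o,q4,.018)]))>.5'+s[j:]
s=s.replace("[np.nonzero(k[r_])[0][[0,-1]].tolist() for","[(np.r_[np.nonzero(k[r_])[0],0][[0,-2]]).tolist() for")
open("orange.py","w").write(s)
E
python3 orange.py
```

```text
[ 0.53515075 -0.13455755  0.26259308] -5.353421725504839 19.45
  rows [ 77 167] [[295, 355], [297, 352], [299, 348]]
  rows [ 77 167] [[295, 355], [297, 352], [299, 348]]
5024 43.0 [-0.0062  0.0568  0.0028] centre [ 0.5898 -0.1443  0.0612] yaw -6.04 delta cm [ 5.53  0.46 20.14]
  rows [ 78 167] [[295, 354], [297, 351], [299, 347]]
  rows [ 78 168] [[294, 355], [297, 351], [299, 348]]
4920 89.0 [-0.0068  0.0569  0.0071] centre [ 0.5892 -0.1442  0.0609] yaw -5.75 delta cm [ 5.47  0.45 20.17]
```

servo_tool(
  deltas=[
    {"xyz": [1.1, 0.09, 2.6], "spin": 0.6},
    {"xyz": [1.1, 0.09, 2.6], "spin": 0},
    {"xyz": [1.1, 0.09, 2.6], "spin": 0},
    {"xyz": [1.1, 0.09, 2.6], "spin": 0},
    {"xyz": [1.1, 0.09, 2.6], "spin": 0},
    {"xyz": [0, 0, 0], "spin": 0},
    {"xyz": [0, 0, 0], "spin": 0},
    {"xyz": [0, 0, 0], "spin": 0},
    {"xyz": [0, 0, 0], "spin": 0},
    {"xyz": [0, 0, 0], "spin": 0},
  ],
)

```text
time: 20.28
tool_pos: [0.59, -0.1453, 0.1344]
orientation: [0.999, -0.052, 0.001, 0.0]
contact_force: [-0.6, -0.7, 0.8]
gripper_width: 0.072
grasp_force: 0.0
```

```bash
python3 go.py .5895 -.1443 .0598 -5.9
```

```text
[ 0.59   -0.1453  0.1344] -6.0 delta cm [-0.08 -0.1   7.46] spin -0.1
```

servo_tool(
  deltas=[
    {"xyz": [-0.08, -0.05, 1.8], "spin": 0},
    {"xyz": [0, 0, 1.8], "spin": 0},
    {"xyz": [0, 0, 1.8], "spin": 0},
    {"xyz": [0, 0, 1.0], "spin": 0},
    {"xyz": [0, 0, 0.6], "spin": 0},
    {"xyz": [0, 0, 0.4], "spin": 0},
    {"xyz": [0, 0, 0], "spin": 0},
    {"xyz": [0, 0, 0], "spin": 0},
    {"xyz": [0, 0, 0], "spin": 0},
  ],
)

```text
time: 21.03
tool_pos: [0.5893, -0.1447, 0.0595]
orientation: [0.999, -0.052, 0.001, 0.0]
contact_force: [0.7, 1.3, -0.0]
gripper_width: 0.0719
grasp_force: 0.0
```

servo_tool(
  deltas=[
    {"xyz": [0, 0, 0], "spin": 0},
    {"xyz": [0, 0, 0], "spin": 0},
    {"xyz": [0, 0, 0], "spin": 0},
    {"xyz": [0, 0, 0], "spin": 0},
    {"xyz": [0, 0, 0], "spin": 0},
    {"xyz": [0, 0, 0], "spin": 0},
  ],
  jaw=5.5,
  squeeze=35,
)

```text
time: 21.53
tool_pos: [0.5893, -0.1446, 0.0596]
orientation: [0.999, -0.052, 0.001, 0.0]
contact_force: [-1.7, 0.6, 5.5]
gripper_width: 0.0613
grasp_force: 38.0
```

servo_tool(
  deltas=[
    {"xyz": [0, 0, -1.2], "spin": 0},
    {"xyz": [0, 0, -2], "spin": 0},
    {"xyz": [0, 0, -2.6], "spin": 0},
    {"xyz": [0, 0, -2.6], "spin": 0},
    {"xyz": [0, 0, -2.6], "spin": 0},
    {"xyz": [-0.3, -2.2, 0], "spin": 0},
    {"xyz": [-0.3, -3.3, 0], "spin": 0},
    {"xyz": [-0.3, -3.3, 0], "spin": 0},
    {"xyz": [-0.3, -3.3, 0], "spin": 0},
    {"xyz": [-0.3, -2.2, 0], "spin": 0},
    {"xyz": [0, -0.6, 0], "spin": 0},
    {"xyz": [0, 0, 2.0], "spin": 0},
    {"xyz": [0, 0, 2.8], "spin": 0},
    {"xyz": [0, 0, 2.8], "spin": 0},
    {"xyz": [0, 0, 2.8], "spin": 0},
    {"xyz": [0, 0, 1.0], "spin": 0},
    {"xyz": [0, 0, 0], "spin": 0},
    {"xyz": [0, 0, 0], "spin": 0},
    {"xyz": [0, 0, 0], "spin": 0},
  ],
)

```text
time: 23.12
tool_pos: [0.5907, 0.005, 0.0564]
orientation: [0.999, -0.053, 0.001, -0.0]
contact_force: [0.5, 0.7, -1.2]
gripper_width: 0.061
grasp_force: 39.1
```

servo_tool(
  deltas=[
    {"xyz": [0, 0, 0.4], "spin": 0},
    {"xyz": [0, 0, 0.4], "spin": 0},
    {"xyz": [0, 0, 0.4], "spin": 0},
    {"xyz": [0.1, 0, 0.4], "spin": 0},
    {"xyz": [0.1, 0, 0.4], "spin": 0},
    {"xyz": [0.1, 0, 0.4], "spin": 0},
    {"xyz": [0.2, 0, 0.3], "spin": 0},
    {"xyz": [0.2, 0, 0.3], "spin": 0},
  ],
)

```text
time: 23.78
tool_pos: [0.5994, 0.0042, 0.026]
orientation: [0.999, -0.052, 0.003, -0.0]
contact_force: [1.4, -1.1, 7.5]
gripper_width: 0.0612
grasp_force: 41.5
```

servo_tool(
  deltas=[
    {"xyz": [0.2, 0, 0.3], "spin": 0},
    {"xyz": [0.2, 0, 0.3], "spin": 0},
    {"xyz": [0.1, 0, 0.3], "spin": 0},
    {"xyz": [0, 0, 0.3], "spin": 0},
    {"xyz": [0, 0, 0.3], "spin": 0},
    {"xyz": [0, 0, 0.2], "spin": 0},
    {"xyz": [0, 0, 0], "spin": 0},
  ],
)

```text
time: 24.37
tool_pos: [0.605, 0.0039, 0.0089]
orientation: [0.999, -0.052, 0.003, -0.0]
contact_force: [4.4, -0.8, 5.9]
gripper_width: 0.0611
grasp_force: 43.3
```

Same signature as for blue: it's flat. Opening, backing off and measuring.

servo_tool(
  deltas=[
    {"xyz": [0, 0, 0], "spin": 0},
    {"xyz": [0, 0, 0], "spin": 0},
    {"xyz": [0, 0, 0], "spin": 0},
  ],
  jaw=7.2,
)

```text
time: 24.62
tool_pos: [0.6006, 0.004, 0.0072]
orientation: [0.999, -0.052, -0.001, 0.0]
contact_force: [0.1, 0.0, 0.5]
gripper_width: 0.0723
grasp_force: 0.0
```

servo_tool(
  deltas=[
    {"xyz": [-2, 0, -3.5], "spin": 0},
    {"xyz": [-2, 0, -3.5], "spin": 0},
    {"xyz": [-2, 0, -3.5], "spin": 0},
    {"xyz": [0, 0, -3.5], "spin": 0},
    {"xyz": [0, 0, 0], "spin": 0},
    {"xyz": [0, 0, 0], "spin": 0},
    {"xyz": [0, 0, 0], "spin": 0},
    {"xyz": [0, 0, 0], "spin": 0},
    {"xyz": [0, 0, 0], "spin": 0},
    {"xyz": [0, 0, 0], "spin": 0},
  ],
)

```text
time: 25.45
tool_pos: [0.5408, 0.0102, 0.1463]
orientation: [0.999, -0.052, -0.001, 0.0]
contact_force: [-0.3, -0.0, -0.4]
gripper_width: 0.0721
grasp_force: 0.0
```

```bash
cat >> flat.py <<'E'
def orangem(f,roi,th=165):
    H=hsv(f);m=(H[...,1]>th)&((H[...,0]<32)|(H[...,0]>170))&(H[...,2]>120);k=np.zeros_like(m);k[roi[1]:roi[3],roi[0]:roi[2]]=1
    return cv2.morphologyEx((m&k).astype(np.uint8),cv2.MORPH_OPEN,np.ones((3,3)))
E
python3 - <<'E'
from flat import *
f=grab("wrist");cv2.imwrite("pics/w10.png",f["img"][:,:,::-1]);R,p=pose();yw=np.arctan2(R[1,0],R[0,0]);print(p,np.degrees(yw),observe()["time"])
H=hsv(f);print([(y,H[y,320].tolist()) for y in range(30,200,12)],[(x,H[110,x].tolist()) for x in range(270,370,8)])
for th in(150,175,200):
    b,M=flatfit(f,orangem(f,(250,30,390,210),th),0,[.60,.004,yw],step=(.005,.005,.05));print(th,b.x,np.degrees(b.x[2]),b.fun,M.sum(),[np.nonzero(M.any(i))[0][[0,-1]].tolist() for i in(0,1)])
E
```

```text
[0.54096197 0.01019389 0.14651036] -5.997430298724924 25.5
[(30, [13, 136, 228]), (42, [14, 136, 231]), (54, [13, 140, 226]), (66, [25, 118, 255]), (78, [25, 118, 255]), (90, [25, 119, 255]), (102, [25, 119, 255]), (114, [24, 122, 255]), (126, [24, 125, 255]), (138, [24, 124, 255]), (150, [25, 122, 255]), (162, [24, 124, 255]), (174, [24, 129, 255]), (186, [12, 137, 127]), (198, [12, 137, 121])] [(270, [11, 148, 110]), (278, [12, 148, 107]), (286, [11, 172, 154]), (294, [23, 160, 215]), (302, [30, 83, 255]), (310, [30, 85, 255]), (318, [27, 115, 255]), (326, [1, 172, 253]), (334, [1, 174, 253]), (342, [1, 171, 253]), (350, [23, 133, 255]), (358, [12, 144, 129]), (366, [14, 131, 237])]
150 [ 0.59324635  0.01565008 -0.14579872] -8.353651101874664 4651.23046875 3570 [[285, 317], [69, 181]]
175 [ 0.56810383  0.02792659 -0.48280885] -27.66290939568371 5875.11328125 1835 [[286, 316], [86, 181]]Traceback (most recent call last):
  File "<stdin>", line 5, in <module>
  File "flat.py", line 4, in flatfit
    y,x=np.nonzero(blob(m));M=np.zeros(m.shape,np.uint8);cv2.fillConvexPoly(M,cv2.convexHull(np.c_[x,y].astype(np.int32)),1)
                   ~~~~^^^
  File "h.py", line 29, in blob
    i=1+np.argmax(st[1:,4]); return (l==i).astype(np.float32)
        ~~~~~~~~~^^^^^^^^^^
    return _wrapfunc(a, 'argmax', axis=axis, out=out, **kwds)
    return bound(*args, **kwds)
ValueError: attempt to get argmax of an empty sequence
```

```bash
cat >> flat.py <<'E'
def orangem(f,roi,lo=17,hi=7):
    H=hsv(f);h=H[...,0];m=(H[...,1]>70)&(((h>=lo)&(h<34))|(h<=hi)|(h>172));k=np.zeros_like(m);k[roi[1]:roi[3],roi[0]:roi[2]]=1
    return cv2.morphologyEx((m&k).astype(np.uint8),cv2.MORPH_OPEN,np.ones((3,3)))
E
python3 - <<'E'
from flat import *
f=grab("wrist");R,p=pose();yw=np.arctan2(R[1,0],R[0,0])
for lo in(16,18):
    b,M=flatfit(f,orangem(f,(250,30,390,210),lo),0,[.60,.004,yw],step=(.005,.005,.05));print(lo,b.x,np.degrees(b.x[2]),b.fun,M.sum(),[np.nonzero(M.any(i))[0][[0,-1]].tolist() for i in(0,1)])
    hh=hull(f,box()@Ro.from_euler("z",b.x[2]).as_matrix().T+[b.x[0],b.x[1],0])>.5;print([np.nonzero(hh.any(i))[0][[0,-1]].tolist() for i in(0,1)],((np.r_[b.x[:2],.0045]-p)@R*100).round(2))
E
```

```text
16 [ 0.59986955  0.00436469 -0.10244602] -5.86972449844936 860.5859375 7546 [[285, 353], [60, 181]]
[[284, 354], [60, 183]] [ 5.93 -0.03 14.21]
18 [ 0.59985459  0.00427148 -0.10495766] -6.0136310739602 944.40234375 7462 [[285, 352], [60, 180]]
[[284, 355], [60, 183]] [ 5.93 -0.03 14.21]
```

servo_tool(
  deltas=[
    {"xyz": [1.5, 0, 1.5], "spin": 0},
    {"xyz": [1.5, 0, 2.2], "spin": 0},
    {"xyz": [1.5, 0, 2.2], "spin": 0},
    {"xyz": [1.45, 0, 2.0], "spin": 0},
    {"xyz": [0, 0, 2], "spin": 0},
    {"xyz": [0, 0, 2], "spin": 0},
    {"xyz": [0, 0, 1.2], "spin": 0},
    {"xyz": [0, 0, 0.7], "spin": 0},
    {"xyz": [0, 0, 0.4], "spin": 0},
    {"xyz": [0, 0, 0], "spin": 0},
    {"xyz": [0, 0, 0], "spin": 0},
    {"xyz": [0, 0, 0], "spin": 0},
    {"xyz": [0, 0, 0], "spin": 0},
  ],
)

```text
time: 26.63
tool_pos: [0.6014, 0.004, 0.0065]
orientation: [0.999, -0.052, 0.001, -0.0]
contact_force: [0.9, -0.5, 0.2]
gripper_width: 0.0721
grasp_force: 0.0
```

servo_tool(
  deltas=[
    {"xyz": [0, 0, 0], "spin": 0},
    {"xyz": [0, 0, 0], "spin": 0},
    {"xyz": [0, 0, 0], "spin": 0},
    {"xyz": [0, 0, 0], "spin": 0},
    {"xyz": [0, 0, 0], "spin": 0},
    {"xyz": [0, 0, 0], "spin": 0},
  ],
  jaw=5.5,
  squeeze=40,
)

```text
time: 27.13
tool_pos: [0.6013, 0.004, 0.0066]
orientation: [0.999, -0.052, 0.001, -0.0]
contact_force: [-2.3, 0.0, 5.7]
gripper_width: 0.0604
grasp_force: 43.2
```

servo_tool(
  deltas=[
    {"xyz": [0, 0, -2], "spin": 0},
    {"xyz": [0, 0, -3.5], "spin": 0},
    {"xyz": [0, 0, -4], "spin": 0},
    {"xyz": [0, 0, -4], "spin": 0},
    {"xyz": [0, 0, -4], "spin": 0},
    {"xyz": [0, 0, -4], "spin": -5},
    {"xyz": [0, 0, -2], "spin": -5.1},
    {"xyz": [-0.4, -2.8, 0], "spin": 0},
    {"xyz": [-0.4, -3.4, 0], "spin": 0},
    {"xyz": [-0.4, -3.4, 0], "spin": 0},
    {"xyz": [-0.4, -3.4, 0], "spin": 0},
    {"xyz": [-0.4, -3.4, 0], "spin": 0},
    {"xyz": [-0.4, -2.8, 0], "spin": 0},
    {"xyz": [0, -1.1, 0], "spin": 0},
    {"xyz": [0, 0, 0], "spin": 0},
    {"xyz": [0, 0, 0], "spin": 0},
    {"xyz": [0, 0, 0], "spin": 0},
    {"xyz": [0, 0, 0], "spin": 0},
    {"xyz": [0, 0, 0], "spin": 0},
    {"xyz": [0, 0, 0], "spin": 0},
  ],
)

```text
time: 28.8
tool_pos: [0.5626, 0.2036, 0.2405]
orientation: [0.999, 0.035, 0.0, 0.0]
contact_force: [0.0, -0.8, -1.8]
gripper_width: 0.0604
grasp_force: 45.3
```

```bash
python3 go.py .563 .205 .0505 4.1
```

```text
[0.5626 0.2036 0.2405] 4.0 delta cm [ 0.05 -0.15 19.  ] spin -0.1
```

servo_tool(
  deltas=[
    {"xyz": [0, 0, 3], "spin": 0},
    {"xyz": [0, 0, 3.6], "spin": 0},
    {"xyz": [0, 0, 3.6], "spin": 0},
    {"xyz": [0, 0, 3.2], "spin": 0},
    {"xyz": [0, 0, 2.4], "spin": 0},
    {"xyz": [0, 0, 1.4], "spin": 0},
    {"xyz": [0, 0, 0.7], "spin": 0},
    {"xyz": [0, 0, 0], "spin": 0},
    {"xyz": [0, 0, 0], "spin": 0},
    {"xyz": [0, 0, 0], "spin": 0},
    {"xyz": [0, 0, 0], "spin": 0},
    {"xyz": [0, 0, 0], "spin": 0},
    {"xyz": [0, 0, 0], "spin": 0},
  ],
)

```text
time: 29.88
tool_pos: [0.5627, 0.2049, 0.0623]
orientation: [0.999, 0.036, 0.001, -0.0]
contact_force: [-1.1, 0.3, -1.4]
gripper_width: 0.0607
grasp_force: 45.3
```

```bash
python3 go.py .563 .205 .0505 4.1
```

```text
[0.5627 0.2049 0.0623] 4.1 delta cm [ 0.03 -0.01  1.18] spin -0.0
```

servo_tool(
  deltas=[
    {"xyz": [0.05, 0, 0.4], "spin": 0},
    {"xyz": [0, 0, 0.3], "spin": 0},
    {"xyz": [0, 0, 0.2], "spin": 0},
    {"xyz": [0, 0, 0.1], "spin": 0},
    {"xyz": [0, 0, 0.1], "spin": 0},
    {"xyz": [0, 0, 0.1], "spin": 0},
    {"xyz": [0, 0, 0], "spin": 0},
    {"xyz": [0, 0, 0], "spin": 0},
  ],
)

```text
time: 30.55
tool_pos: [0.5625, 0.2047, 0.0506]
orientation: [0.999, 0.036, -0.0, 0.0]
contact_force: [-4.7, -2.4, 10.8]
gripper_width: 0.061
grasp_force: 46.6
```

servo_tool(
  deltas=[
    {"xyz": [0, 0, -0.1], "spin": 0},
    {"xyz": [0, 0, 0], "spin": 0},
    {"xyz": [0, 0, 0], "spin": 0},
  ],
  jaw=7.0,
)

```text
time: 30.8
tool_pos: [0.563, 0.205, 0.0506]
orientation: [0.999, 0.036, 0.0, -0.0]
contact_force: [0.8, -0.3, 0.5]
gripper_width: 0.0701
grasp_force: 0.0
```

servo_tool(
  deltas=[
    {"xyz": [0, 0, -2], "spin": 0},
    {"xyz": [0, 0, -4], "spin": 0},
    {"xyz": [0, 0, -4], "spin": 0},
    {"xyz": [-2, 0, -3], "spin": 0},
    {"xyz": [-2, 0, -3], "spin": 0},
    {"xyz": [-2.2, 0, 0], "spin": 0},
    {"xyz": [0, 0, 0], "spin": 0},
    {"xyz": [0, 0, 0], "spin": 0},
    {"xyz": [0, 0, 0], "spin": 0},
    {"xyz": [0, 0, 0], "spin": 0},
    {"xyz": [0, 0, 0], "spin": 0},
  ],
)

```text
time: 31.72
tool_pos: [0.5014, 0.2002, 0.2098]
orientation: [0.999, 0.035, -0.0, 0.0]
contact_force: [-0.5, 0.0, -0.1]
gripper_width: 0.0702
grasp_force: 0.0
```

```bash
python3 - <<'E'
from flat import *
f=grab("wrist");cv2.imwrite("pics/w11.png",f["img"][:,:,::-1]);R,p=pose();print(p,observe()["time"])
roi=(260,30,390,240)
m=orangem(f,roi,17);b=bluem(f);b[:30]=0;b[240:]=0;b[:,:260]=0;b[:,390:]=0
y,x=np.nonzero(b);print("blue vis",b.sum(),(x.min(),x.max(),y.min(),y.max()) if b.sum() else 0);print("green vis",greenm(f,roi).sum())
H=hsv(f)
m=(H[...,1]>150)&((H[...,0]<34)|(H[...,0]>172));k=np.zeros_like(m);k[30:240,260:390]=1
for mm in(m&k,orangem(f,roi,19)):
    q,M=flatfit(f,mm.astype(np.uint8),.044,[.5615,.2049,.0717],step=(.005,.005,.05));print(q.x,np.degrees(q.x[2]),q.fun,M.sum(),[np.nonzero(M.any(i))[0][[0,-1]].tolist() for i in(0,1)])
for c,z,yy in(((.5610,.2043),.024,.072),((.5621,.2054),.004,.0717)):
    hh=proj(f,box()@Ro.from_euler("z",yy).as_matrix().T+[c[0],c[1],z]);print("expect",hh.min(0).round(1),hh.max(0).round(1))
im=cv2.resize(f["img"][20:220,190:457,::-1],None,fx=3,fy=3,interpolation=cv2.INTER_CUBIC)[:600,:800];cv2.imwrite("pics/w11c.png",im)
E
```

```text
[0.50124192 0.20024401 0.20984066] 31.7667
blue vis 0 0
green vis 0
[0.56191911 0.20433939 0.07241734] 4.149208160998068 92.078125 7304 [[287, 352], [62, 177]]
[0.56522288 0.17077871 0.13446669] 7.7043740979354745 4058.88671875 11575 [[293, 389], [59, 190]]
expect [288.6  66.3] [350.8 174.8]
expect [289.6  68.3] [347.9 170.5]
```

View pics/w11c.png

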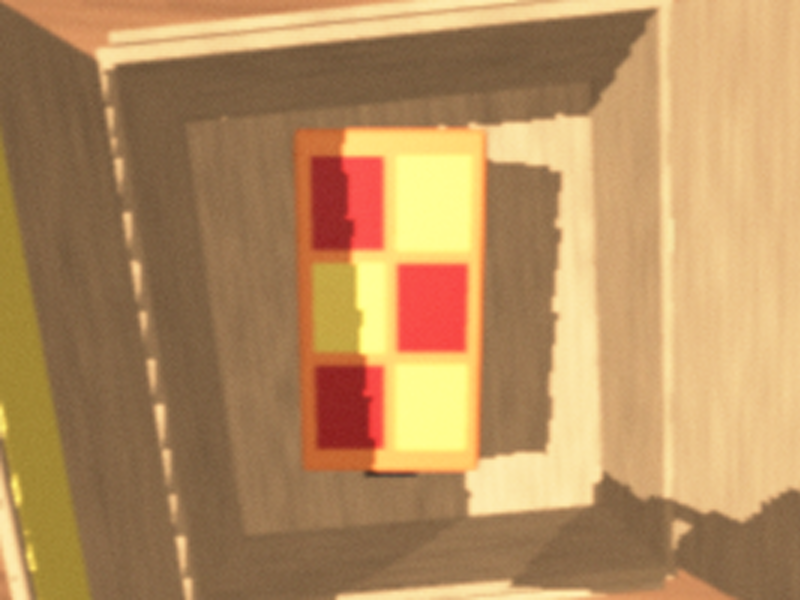

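The pile is square: orange fits at (0.5619,0.2043), within about 1.2 mm of blue and green, with no blue or green showing (crop cols 294–487, rows 127–470). Now the plain flap, with closed fingers from outside.

servo_tool(
  deltas=[
    {"xyz": [0, 0, -2], "spin": -5.4},
    {"xyz": [1.06, 3.06, 0], "spin": 0},
    {"xyz": [1.06, 3.06, 0], "spin": 0},
    {"xyz": [1.06, 3.06, 0], "spin": 0},
    {"xyz": [1.06, 3.06, 0], "spin": 0},
    {"xyz": [1.06, 3.06, 0], "spin": 0},
    {"xyz": [0, 0, 0], "spin": 0},
    {"xyz": [0, 0, 3], "spin": 0},
    {"xyz": [0, 0, 3], "spin": 0},
    {"xyz": [0, 0, 3], "spin": 0},
    {"xyz": [0, 0, 0], "spin": 0},
    {"xyz": [0, 0, 0], "spin": 0},
    {"xyz": [0, 0, 0], "spin": 0},
    {"xyz": [0, 0, 0], "spin": 0},
  ],
  jaw=0,
)

```text
time: 32.93
tool_pos: [0.58, 0.0586, 0.1426]
orientation: [0.997, 0.083, 0.002, -0.0]
contact_force: [0.9, 1.1, 0.5]
gripper_width: -0.0
grasp_force: 0.0
```

```bash
python3 - <<'E'
from h import *
c=np.load("carton.npy");R,p=pose();L=Ro.from_euler("z",c[2]).as_matrix().T@(p-[c[0],c[1],0]);print(L.round(4),np.degrees(np.arctan2(R[1,0],R[0,0])-c[2]),observe()["gripper_width"])
E
```

```text
[ 0.0012 -0.14    0.1426] -0.025920893475879753 -4.979370394110118e-05
```

servo_tool(
  deltas=[
    {"xyz": [0, -1.3, 0], "spin": 0},
    {"xyz": [0, -1.3, 0], "spin": 0},
    {"xyz": [0, -1.3, 0], "spin": 0},
    {"xyz": [0, -1.3, 0], "spin": 0},
    {"xyz": [0, -1.3, 0], "spin": 0},
    {"xyz": [0, -1.3, 0], "spin": 0},
    {"xyz": [0, -1.1, 0], "spin": 0},
    {"xyz": [0, 0, 0], "spin": 0},
  ],
)

```text
time: 33.6
tool_pos: [0.5628, 0.15, 0.1405]
orientation: [0.996, 0.085, -0.0, -0.001]
contact_force: [-0.4, 0.9, -0.4]
gripper_width: 0.0
grasp_force: 0.0
```

servo_tool(
  deltas=[
    {"xyz": [0, -0.5, 0.8], "spin": 0},
    {"xyz": [0, -0.5, 0.8], "spin": 0},
    {"xyz": [0, -0.5, 0.8], "spin": 0},
    {"xyz": [0, -0.4, 0.8], "spin": 0},
    {"xyz": [0, -0.2, 0.8], "spin": 0},
    {"xyz": [0, 0, 0.5], "spin": 0},
    {"xyz": [0, 0, 0.3], "spin": 0},
    {"xyz": [0, 0, 0], "spin": 0},
    {"xyz": [0, 0, 0], "spin": 0},
  ],
)

```text
time: 34.35
tool_pos: [0.5596, 0.1672, 0.0938]
orientation: [0.997, 0.083, -0.001, -0.0]
contact_force: [-6.5, -0.8, 17.7]
gripper_width: -0.0002
grasp_force: 9.1
```

servo_tool(
  deltas=[
    {"xyz": [0, 0, -2], "spin": 0},
    {"xyz": [0, 0, -3.6], "spin": 0},
    {"xyz": [0, 0, -3.6], "spin": 0},
    {"xyz": [0, 0, -3.6], "spin": 0},
    {"xyz": [0, 0, -2.6], "spin": 0},
    {"xyz": [0, -3.6, 0], "spin": 0},
    {"xyz": [0, -3.6, 0], "spin": 0},
    {"xyz": [0, -3.6, 0], "spin": 0},
    {"xyz": [0, -3.6, 0], "spin": 0},
    {"xyz": [0, -3.4, 0], "spin": 0},
    {"xyz": [0, 0, 0], "spin": 0},
    {"xyz": [0, 0, 3.3], "spin": 0},
    {"xyz": [0, 0, 3.3], "spin": 0},
    {"xyz": [0, 0, 2.8], "spin": 0},
    {"xyz": [0, 0, 0], "spin": 0},
    {"xyz": [0, 0, 0], "spin": 0},
    {"xyz": [0, 0, 0], "spin": 0},
    {"xyz": [0, 0, 0], "spin": 0},
  ],
)

```text
time: 35.85
tool_pos: [0.5322, 0.3431, 0.1548]
orientation: [0.997, 0.083, 0.002, -0.001]
contact_force: [0.1, -0.7, 0.3]
gripper_width: -0.0003
grasp_force: 0.0
```

```bash
cat > loc.py <<'E'
from h import *
c=np.load("carton.npy");R,p=pose();L=Ro.from_euler("z",c[2]).as_matrix().T@(p-[c[0],c[1],0]);print(L.round(4),np.degrees(np.arctan2(R[1,0],R[0,0])-c[2]))
E
python3 loc.py; python3 - <<'E'
from h import *
t=grab("top");c=np.load("carton.npy")
def flap(sg,L,z0,a,w=.004):
    return np.array([[x,sg*(.077-r_*np.cos(a)),z0+r_*np.sin(a)] for x in(-.08,.08) for r_ in(.005,L)])@Ro.from_euler("z",c[2]).as_matrix().T+[c[0],c[1],0]
H=hsv(t)
# inspect mouth interior: orange/red visible only in the uncovered half
X=np.array([[x,y,.094] for x in(-.05,.05) for y in(-.06,-.005)])@Ro.from_euler("z",c[2]).as_matrix().T+[c[0],c[1],0]
m=hull(t,X)>.5;print("plain half mean hsv",H[m].mean(0).round(0),H[m].std(0).round(0))
cv2.imwrite("pics/t2.png",t["img"][:,:,::-1])
E
```

```text
[0.0011 0.1486 0.1548] -0.03764692204326897
plain half mean hsv [ 17. 134. 179.] [ 1.  6. 51.]
```

servo_tool(
  deltas=[
    {"xyz": [0, 1.3, 0], "spin": 0},
    {"xyz": [0, 1.3, 0], "spin": 0},
    {"xyz": [0, 1.3, 0], "spin": 0},
    {"xyz": [0, 1.3, 0], "spin": 0},
    {"xyz": [0, 1.3, 0], "spin": 0},
    {"xyz": [0, 1.3, 0], "spin": 0},
    {"xyz": [0, 1.3, 0], "spin": 0},
    {"xyz": [0, 1.1, 0], "spin": 0},
    {"xyz": [0, 0, 0], "spin": 0},
  ],
)

```text
time: 36.65
tool_pos: [0.5487, 0.2378, 0.1524]
orientation: [0.997, 0.081, -0.0, 0.001]
contact_force: [1.1, -0.7, -0.3]
gripper_width: 0.0
grasp_force: 0.0
```

servo_tool(
  deltas=[
    {"xyz": [0, 0.4, 0.9], "spin": 0},
    {"xyz": [0, 0.4, 0.9], "spin": 0},
    {"xyz": [0, 0.4, 0.9], "spin": 0},
    {"xyz": [0, 0.3, 0.9], "spin": 0},
    {"xyz": [0, 0.2, 0.9], "spin": 0},
    {"xyz": [0, 0, 0.6], "spin": 0},
    {"xyz": [0, 0, 0.4], "spin": 0},
    {"xyz": [0, 0, 0.3], "spin": 0},
    {"xyz": [0, 0, 0], "spin": 0},
    {"xyz": [0, 0, 0], "spin": 0},
  ],
)

```text
time: 37.48
tool_pos: [0.5502, 0.2242, 0.098]
orientation: [0.997, 0.083, -0.0, 0.001]
contact_force: [-13.2, -8.4, 37.8]
gripper_width: -0.0001
grasp_force: 18.8
```

servo_tool(
  deltas=[
    {"xyz": [0, 0, -0.5], "spin": 0},
    {"xyz": [0, 0, -2.5], "spin": 0},
    {"xyz": [0, 0, -3.6], "spin": 0},
    {"xyz": [0, 0, -3.6], "spin": 0},
    {"xyz": [-2, 0, -3.6], "spin": 0},
    {"xyz": [-3, 0, -2], "spin": 0},
    {"xyz": [-1.5, 0, 0], "spin": 0},
    {"xyz": [0, 0, 0], "spin": 0},
    {"xyz": [0, 0, 0], "spin": 0},
    {"xyz": [0, 0, 0], "spin": 0},
    {"xyz": [0, 0, 0], "spin": 0},
  ],
)

```text
time: 38.4
tool_pos: [0.487, 0.2141, 0.2516]
orientation: [0.997, 0.083, -0.001, 0.0]
contact_force: [0.0, 0.4, -0.4]
gripper_width: -0.0
grasp_force: 0.0
```

```bash
python3 loc.py; python3 - <<'E'
from h import *
f=grab("wrist");c=np.load("carton.npy");H=hsv(f)
Y=(H[...,0]>=24)&(H[...,0]<=34)&(H[...,1]>130);Y[240:]=0
Y=blob(Y);y,x=np.nonzero(Y);print("tape blob",Y.sum(),x.min(),x.max(),y.min(),y.max())
rc=cv2.minAreaRect(np.c_[x,y].astype(np.float32));print(rc)
W=lambda X:proj(f,np.array(X)@Ro.from_euler("z",c[2]).as_matrix().T+[c[0],c[1],0])
for a in(0,.05,.1): print(a,"edge px",W([[s*.08,.077-.09*np.cos(a),.0985+.09*np.sin(a)] for s in(1,-1)]).round(1).tolist())
def reg(X): return hull(f,np.array(X)@Ro.from_euler("z",c[2]).as_matrix().T+[c[0],c[1],0])>.5
for n,ys,z in(("plain part",(-.07,-.02),.094),("taped part",(.01,.07),.0985)):
    m=reg([[x,y,z] for x in(-.07,.07) for y in ys]);print(n,H[m].mean(0).round(0),H[m].std(0).round(0))
t=grab("top");g=cv2.imread("pics/top0.png")[:,:,::-1];t0=dict(t,img=g)
d=np.abs(t["img"].astype(int)-g).max(2)
for n,uv,rr in(("jar",(253,132),14),("cork",(320,147),12),("spool",(381,141),16),("can",(311,297),18)):
    print(n,d[uv[1]-rr:uv[1]+rr,uv[0]-rr:uv[0]+rr].mean().round(1))
print(observe()["time"])
E
```

```text
[-0.0648  0.0289  0.2516] -0.04608722228367252
tape blob 1.0 338 338 194 194
((338.0, 194.0), (0.0, 0.0), 0.0)
0 edge px [[364.6, 28.9], [358.6, 195.4]]
0.05 edge px [[365.2, 27.4], [359.1, 196.5]]
0.1 edge px [[365.6, 25.9], [359.3, 197.7]]
plain part [ 20.  94. 247.] [1. 4. 2.]
taped part [ 21.  97. 247.] [2. 8. 3.]
jar 5.5
cork 7.5
spool 6.7
can 17.8
38.5
```

```bash
python3 - <<'E'
from h import *
f=grab("wrist");c=np.load("carton.npy");H=hsv(f)
print([(x,H[110,x].tolist()) for x in range(330,380,4)])
t=grab("top");g=cv2.imread("pics/top0.png")[:,:,::-1]
for im in(g,t["img"]):
    w=(im[270:330,285:345].min(2)>190).astype(np.uint8);n,l,s,cc=cv2.connectedComponentsWithStats(w);print(s[1:][s[1:,4]>20].tolist(),cc[1:][s[1:,4]>20].round(2).tolist())
s2=grab("scene");s1=cv2.imread("pics/scene0.png")[:,:,::-1]
print("scene can diff",np.abs(s2["img"].astype(int)-s1)[120:190,245:275].mean())
# scene view: tape location vs model angle
Hs=hsv(s2);Y=(Hs[...,0]>=24)&(Hs[...,0]<=32)&(Hs[...,1]>150);Y[:70]=0;Y[200:]=0;Y[:,:280]=0;Y[:,410:]=0
y,x=np.nonzero(Y);print(Y.sum(),np.c_[x,y][::max(1,len(x)//12)].tolist())
for a in(0,.05,.1,.2): print(a,proj(s2,np.array([[s*.08,.077-r_*np.cos(a),.0985+r_*np.sin(a)] for r_ in(.09,.078) for s in(1,-1)])@Ro.from_euler("z",c[2]).as_matrix().T+[c[0],c[1],0]).round(1).tolist())
E
```

```text
[(330, [20, 95, 247]), (334, [22, 110, 246]), (338, [29, 118, 255]), (342, [29, 120, 255]), (346, [29, 122, 255]), (350, [29, 121, 255]), (354, [29, 120, 255]), (358, [24, 100, 251]), (362, [20, 94, 246]), (366, [22, 87, 249]), (370, [21, 94, 247]), (374, [20, 99, 245]), (378, [21, 93, 248])]
[[11, 14, 28, 28, 627]] [[24.9, 27.44]]
[[11, 16, 27, 26, 480]] [[22.9, 29.71]]
scene can diff 8.476507936507936
433 [[321, 123], [332, 126], [334, 128], [334, 130], [333, 132], [350, 133], [348, 135], [346, 137], [363, 138], [361, 140], [378, 141], [378, 143], [377, 147]]
0 [[376.3, 149.2], [316.6, 129.0], [378.0, 145.9], [318.6, 126.0]]
0.05 [[376.6, 147.8], [316.6, 127.7], [378.3, 144.7], [318.7, 124.8]]
0.1 [[376.9, 146.5], [316.7, 126.3], [378.5, 143.5], [318.7, 123.6]]
0.2 [[377.6, 143.5], [316.9, 123.3], [379.1, 141.0], [318.9, 121.0]]
```

```bash
python3 -c "
from rig import r
print(r.sign_off())"
```

```text
the job is handed in; nothing more can be done
None
```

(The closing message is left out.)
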